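Load the pipe wagon in a model railway yard

TASK

Load the flat pipe wagon as a tidy two-layer load: first lay the two black pipes in the notches of its bolsters, one along each side, then lay one wooden bearer straight across both black pipes above each bolster, chocks up and middled on the wagon, and last lay the yellow pipe along the middle in the notches of the two bearers. Keep all pipes centred along the wagon, set each piece down gently without letting it drop, and leave the model dozer and the fir tree where they stand.

Things in the scene. Friction and masses are not known exactly. Their poses are not given: they have to be found in the camera images.
- black_pipe_a: One of two like black plastic pipes, 28 mm diameter, 180 mm long, 110 g. Origin mid-length on its axis, x along it. Starts on two fixed notched stock blocks (55 mm either side of its middle, up to 20 mm high, reaching 26 mm sideways), axis 26 mm above the baseboard (z = 0); grip it from above at its middle. Bedded on the wagon its axis is 25.8 mm above the deck, its top 39.8 mm.
- black_pipe_b: One of two like black plastic pipes, 28 mm diameter, 180 mm long, 110 g. Origin mid-length on its axis, x along it. Starts on two fixed notched stock blocks (55 mm either side of its middle, up to 20 mm high, reaching 26 mm sideways), axis 26 mm above the baseboard (z = 0); grip it from above at its middle. Bedded on the wagon its axis is 25.8 mm above the deck, its top 39.8 mm.
- bearer_a: One of two like loose wooden bearers, 30 g: bar 100 mm long (y), 16 wide (x), 12 high (z up), flat below, origin centre of underside; on top at its middle two roof-shaped chocks, crests 24 mm apart, 22 mm above the underside, form a 45-degree notch. Starts flat on the baseboard. The yellow pipe in the notch has its axis 25.6 mm above the underside (65.4 mm above the deck when stacked).
- bearer_b: One of two like loose wooden bearers, 30 g: bar 100 mm long (y), 16 wide (x), 12 high (z up), flat below, origin centre of underside; on top at its middle two roof-shaped chocks, crests 24 mm apart, 22 mm above the underside, form a 45-degree notch. Starts flat on the baseboard. The yellow pipe in the notch has its axis 25.6 mm above the underside (65.4 mm above the deck when stacked).
- yellow_pipe: Yellow plastic pipe, 22 mm diameter, 180 mm long, 80 g. Origin mid-length on its axis, x along it. Starts on two fixed notched stock blocks (55 mm either side of its middle, up to 22 mm high, reaching 26 mm sideways), axis 26 mm above the baseboard; grip it from above at its middle.
- pipe_wagon: Wagon to load, fixed on one of two parallel tracks: flat plank deck 304 x 120 mm, low green ends. Origin: centre of the deck top, 62 mm above the baseboard; x along, y across, z up. Two wooden bolsters, 16 mm long, lie across it at x = -55 and +55 mm, each with two 45-degree notches centred at y = -34 and +34 mm between ridges 20 mm high. Bedded black pipes leave 40 mm between them.
- crate_wagon: Bystander and obstacle: low-sided brick-red open wagon with crates, 304 x 126 mm, fixed on the other track, 168 mm from the pipe wagon centre to centre across the tracks (it may stand up to 6 cm farther along or back). Origin at the centre of its deck, 62 mm above the baseboard; its sides reach 42 mm above that.
- dozer: Bystander: loose orange model bulldozer, about 140 x 78 mm, 78 mm high. Origin at the centre of its underside; x to its blade. Leave it alone.
- fir_tree: Bystander: loose dark green model fir tree, 64 mm across, 130 mm high, on a round base. Origin under its centre. Leave it alone.
There are look-alikes about, which are no part of the job. Of the things like the yellow_pipe, leave any that is white; of the rest the smaller one is meant.

How it is judged:
On the way, in this order (a step that is already met when the one before it is completed fails the run):
1. both black pipes lie in the wagon's notches, one each side, let go ((((x of black_pipe_a in the frame of pipe_wagon between -0.015 and 0.015 m and y of black_pipe_a in the frame of pipe_wagon between 0.028 and 0.04 m and z of black_pipe_a in the frame of pipe_wagon between 0.0218 and 0.0298 m and angle between the x axis of black_pipe_a and the x axis of pipe_wagon, either way round below 0.08 rad) and (x of black_pipe_b in the frame of pipe_wagon between -0.015 and 0.015 m and y of black_pipe_b in the frame of pipe_wagon between -0.04 and -0.028 m and z of black_pipe_b in the frame of pipe_wagon between 0.0218 and 0.0298 m and angle between the x axis of black_pipe_b and the x axis of pipe_wagon, either way round below 0.08 rad)) or ((x of black_pipe_a in the frame of pipe_wagon between -0.015 and 0.015 m and y of black_pipe_a in the frame of pipe_wagon between -0.04 and -0.028 m and z of black_pipe_a in the frame of pipe_wagon between 0.0218 and 0.0298 m and angle between the x axis of black_pipe_a and the x axis of pipe_wagon, either way round below 0.08 rad) and (x of black_pipe_b in the frame of pipe_wagon between -0.015 and 0.015 m and y of black_pipe_b in the frame of pipe_wagon between 0.028 and 0.04 m and z of black_pipe_b in the frame of pipe_wagon between 0.0218 and 0.0298 m and angle between the x axis of black_pipe_b and the x axis of pipe_wagon, either way round below 0.08 rad))) and contact force between each of black_pipe_a, black_pipe_b and the fingers below 0.1 N), for 0.2 s.
2. both bearers lie across the black pipes, one above each bolster, let go (all of step 1 and (((x of bearer_a in the frame of pipe_wagon between 0.043 and 0.067 m and y of bearer_a in the frame of pipe_wagon between -0.01 and 0.01 m and z of bearer_a in the frame of pipe_wagon between 0.0358 and 0.0438 m and angle between the y axis of bearer_a and the y axis of pipe_wagon, either way round below 0.15 rad and angle between bearer_a's own z axis and vertical below 0.06 rad) and (x of bearer_b in the frame of pipe_wagon between -0.067 and -0.043 m and y of bearer_b in the frame of pipe_wagon between -0.01 and 0.01 m and z of bearer_b in the frame of pipe_wagon between 0.0358 and 0.0438 m and angle between the y axis of bearer_b and the y axis of pipe_wagon, either way round below 0.15 rad and angle between bearer_b's own z axis and vertical below 0.06 rad)) or ((x of bearer_a in the frame of pipe_wagon between -0.067 and -0.043 m and y of bearer_a in the frame of pipe_wagon between -0.01 and 0.01 m and z of bearer_a in the frame of pipe_wagon between 0.0358 and 0.0438 m and angle between the y axis of bearer_a and the y axis of pipe_wagon, either way round below 0.15 rad and angle between bearer_a's own z axis and vertical below 0.06 rad) and (x of bearer_b in the frame of pipe_wagon between 0.043 and 0.067 m and y of bearer_b in the frame of pipe_wagon between -0.01 and 0.01 m and z of bearer_b in the frame of pipe_wagon between 0.0358 and 0.0438 m and angle between the y axis of bearer_b and the y axis of pipe_wagon, either way round below 0.15 rad and angle between bearer_b's own z axis and vertical below 0.06 rad))) and contact force between each of bearer_a, bearer_b and the fingers below 0.1 N), for 0.2 s.
3. the yellow pipe lies in the notches of both bearers, let go (all of step 2 and x of yellow_pipe in the frame of pipe_wagon between -0.015 and 0.015 m and y of yellow_pipe in the frame of pipe_wagon between -0.012 and 0.012 m and z of yellow_pipe in the frame of pipe_wagon between 0.0604 and 0.0704 m and angle between the x axis of yellow_pipe and the x axis of pipe_wagon, either way round below 0.1 rad and contact force between yellow_pipe and the fingers below 0.1 N), for 0.2 s.
At the end, for the whole second after the job is handed in: Black pipes bedded in the two bolster notches (6 mm across, 4 high, 15 along, 0.08 rad), a flat bearer on them over each bolster (12 mm along, 10 across, 4 high, 0.15 rad), yellow pipe in both bearers' notches (12 mm across, 15 along, 5 high, 0.1 rad); all let go, at rest (all of step 3 and linear speed of each of black_pipe_a, black_pipe_b, bearer_a, bearer_b, yellow_pipe below 0.02 m/s); the robot touches nothing.
It fails at once if a pipe or bearer is let go in the air and drops about 2 cm or more (over 0.6 m/s out of the fingers) ((linear speed of black_pipe_a above 0.6 m/s and contact force between black_pipe_a and the fingers below 0.05 N and contact force between black_pipe_a and the arm below 0.05 N) or (linear speed of black_pipe_b above 0.6 m/s and contact force between black_pipe_b and the fingers below 0.05 N and contact force between black_pipe_b and the arm below 0.05 N) or (linear speed of bearer_a above 0.6 m/s and contact force between bearer_a and the fingers below 0.05 N and contact force between bearer_a and the arm below 0.05 N) or (linear speed of bearer_b above 0.6 m/s and contact force between bearer_b and the fingers below 0.05 N and contact force between bearer_b and the arm below 0.05 N) or (linear speed of yellow_pipe above 0.6 m/s and contact force between yellow_pipe and the fingers below 0.05 N and contact force between yellow_pipe and the arm below 0.05 N)).
It fails at once if the model dozer is pushed more than 2 cm or toppled (distance of dozer from where it was at the start of the episode above 0.02 m or angle between dozer's own z axis and vertical above 0.35 rad).
It fails at once if the model fir is pushed more than 2 cm or toppled (distance of fir_tree from where it was at the start of the episode above 0.02 m or angle between fir_tree's own z axis and vertical above 0.35 rad).
It also fails if it takes over 128 s, if anything falls off the work surface, if the arm or the gripper's body presses on something with over 40 N, if the wrist force passes 120 N, or if a joint passes its speed limit or range.

ROBOT

A 7-joint arm with a two-finger parallel gripper is mounted at the origin on the work surface. World frame = base frame: x ahead of the robot, y to its left, z up, the work surface at z = 0. Lengths are in m, angles in rad, forces in N, time in s.
With the tool pointing down it reaches from about 0.425 to 0.925 m from the base axis. Payload 6.8 kg.
Tool frame: the origin (TCP) lies at the very end of the fingers, on their centre line; the grasp point (between the pads) lies 19 mm behind it; z points along the fingers, y is the line along which they close (so a half turn about z gives the same grasp; the last joint's range is limited). The gripper opens to 85 mm and grips with 20 to 120 N. Pads are 22 mm wide; open, the fingers measure 114 mm over their backs; the gripper's body (76 mm by 85 mm) begins 54 mm behind the grasp point. The pads swing forward as they close: fully open they stand 13 mm farther back than shut.
Start: joints at [-1.458, 0.477, 0.022, 1.555, -0.011, 1.109, -0.083], TCP at [0.148, 0.659, 0.231] pointing down, gripper open.
Joint ranges: [-2.96, 2.96], [-0.34, 2.1], [-1.41, 1.46], [0.24, 2.44], [-1.37, 4.51], [0.17, 1.92], [-2.96, 2.96]. Speed limits (rad/s): [2.39, 2.39, 3.14, 3.14, 3.14, 3.14, 3.14].

INTERFACE

Orientations are given as a rotation vector (axis times angle).
In Python, from bench import get_obs, grab_frame, hand_in gives the robot as it stands.
- The arm moves only by the tool drive_tool, never from a script. Its argument "rows" is a list of rows, each an object with "offset": the shift along the tool's x, y, z as a fraction of full scale, a list of three; "rotation": the turn, a rotation vector about the tool's x, y, z as a fraction of full scale, a list of three; "claw": the opening, from 0 (shut) to 1 (fully open). In form: [{"offset": [tx, ty, tz], "rotation": [wx, wy, wz], "claw": claw}, ...]. A call has 1 to 20 rows; each row is the pose to reach, as a shift and turn from the pose commanded when the call began, along the tool's axes at that moment; what a row does not reach only later rows make up. Full scale, the value 1, is 0.15 m for a shift and 2 rad for a turn. A row lasts 1/12 s, in which the tool goes at most 41.7 mm and 7.16 degrees, less where a joint would pass 70% of its speed; a pose out of reach is approached as far as the arm can. A call with a number of a shift or a turn outside -1 to 1 is refused whole. A call with a gripper value outside its range is refused whole. The fingers move at their own pace and stop on an object; "force" is the grip in N (left out, the last holds). Time passes only in rows, so rows that repeat a pose let the fingers close. It gives the time, the measured TCP pose, the force, the opening and the grip force at its end, in the units of the state.
- get_obs(): the state, without advancing time (a new reading comes with each control period).
- grab_frame(name): name is "scene" or "top" or "wrist"; returns a dict with "frame" (384x512x3 uint8, red, green, blue), "z_map" (384x512 float32, m along the optical axis (not along the pixel's ray), 0 where there is no reading), "vfov" (degrees; the focal length in pixels is half the picture's height over the tangent of half this angle, whatever the lens; pixels are square), "cx", "cy" (the principal point, pixels), "D" ([k1, k2, p1, p2, k3] as OpenCV has them; the pictures are not rectified), "R" (3x3) and "t" (3): a world point X has camera coordinates R X + t. Camera axes: x right, y down, z forward; pixel columns grow to the right and rows downward; lengths in m; the calibration is good to about 2 mm. A picture is of the moment at which its call begins.
- hand_in(): hands the job in; it is judged then, once.
The state is a dict: "clock": time; "joints": joint angles; "qvel": joint speeds; "tau": joint torques, N m; "tcp_pos": TCP position; "orientation": TCP orientation; "contact_force": force on the tool from outside, world axes, zero at the start; "moment": the same for the moment, N m; "grip_width": finger opening in m; "gripper_force": force on a finger pad.
Only numpy, scipy, OpenCV 4.12 (cv2) and the standard library are available. Lean on these libraries where they do the work, as an engineer would, in place of code of your own. Each camera call takes 0.05 s, during which the arm holds its last target. There are 200 camera calls.

## Working session

There is one attempt and no reset: what is moved stays moved. The work goes in short steps, Python scripts to look and compute and a tool call to move; the robot and the scene stay as the last step left them, time stands still between calls to the robot, and variables do not carry over. Pictures are saved under pics/ and viewed, at most 14 in all, crops included, and the job is handed in when it is done.

Besides the shell and the picture viewer there is one more tool, called after "Call:" as name(argument=value, ...), one argument or row to a line, values as JSON. drive_tool: Moves the arm, as the interface text tells. Its arguments: {"type":"object","properties":{"rows":{"type":"array","items":{"type":"object","properties":{"offset":{"type":"array","items":{"type":"number"}},"rotation":{"type":"array","items":{"type":"number"}},"claw":{"type":"number"}}}},"force":{"type":"number"}},"required":["rows"]}

```bash
mkdir -p pics; ls; cat > h.py <<'E'
import numpy as np, cv2
from bench import get_obs, grab_frame, hand_in
def cloud(f):
    "world XYZ per pixel (undistorted), nan where no depth"
    h,w=f["z_map"].shape; fl=h/2/np.tan(np.radians(f["vfov"])/2)
    K=np.array([[fl,0,f["cx"]],[0,fl,f["cy"]],[0,0,1.]])
    u,v=np.meshgrid(np.arange(w),np.arange(h))
    n=cv2.undistortPoints(np.stack([u,v],-1).reshape(-1,1,2).astype(np.float64),K,np.array(f["D"],float)).reshape(h,w,2)
    z=np.where(f["z_map"]>0,f["z_map"],np.nan).astype(float)
    c=np.dstack([n[...,0]*z,n[...,1]*z,z])
    return (c-np.array(f["t"]))@np.array(f["R"])
def snap(name,fn):
    f=grab_frame(name); cv2.imwrite(f"pics/{fn}.png",f["frame"][...,::-1]); np.savez(f"pics/{fn}.npz",P=cloud(f),im=f["frame"]); return f
E
python3 - <<'E'
from h import *
for n in("top","scene"): 
    f=snap(n,n+"1"); print(n,f["vfov"],f["D"],f["R"],f["t"])
print(get_obs())
E
```

```text
pics
top 45.44509560499406 [-0.07482255  0.          0.          0.          0.        ] [[ 0.00823137 -0.99994511 -0.00648273]
 [-0.99809083 -0.00781891 -0.06126625]
 [ 0.0612122   0.00697465 -0.99810041]] [0.04122268 0.48031201 1.52281449]
scene 55.148332289857755 [-0.08509022  0.          0.          0.          0.        ] [[-0.19598697  0.98028829  0.02497963]
 [ 0.56921239  0.13447032 -0.81111959]
 [-0.79849005 -0.14475015 -0.58434667]] [ 0.04815236 -0.22285715  1.44410424]
{'clock': 0.1, 'joints': array([-1.45811019,  0.47767747,  0.02233038,  1.55630557, -0.01150741,
        1.10930484, -0.08308327]), 'qvel': array([ 0.0005037 , -0.00308941, -0.00074098, -0.00097723,  0.00194186,
       -0.00040626, -0.00093081]), 'tau': array([ 4.76889385e-03, -5.97762144e+01,  1.61387153e+00, -2.81953990e+01,
        1.28908144e-02,  5.05515112e-03, -2.48996787e-05]), 'tcp_pos': array([0.14771003, 0.65811747, 0.23046935]), 'orientation': array([-3.46027892e-01, -3.12240335e+00,  2.45936321e-03]), 'contact_force': array([ 0.12462834, -0.85704377, -0.48770527]), 'moment': array([-0.00932617,  0.00695052, -0.0092867 ]), 'gripper_force': 0.0, 'grip_width': 0.08566881756281411}
```

View pics/top1.png

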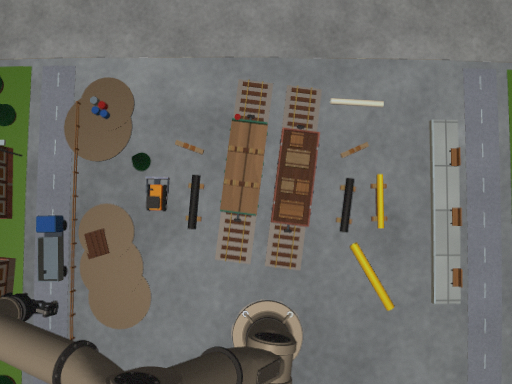

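View pics/scene1.png

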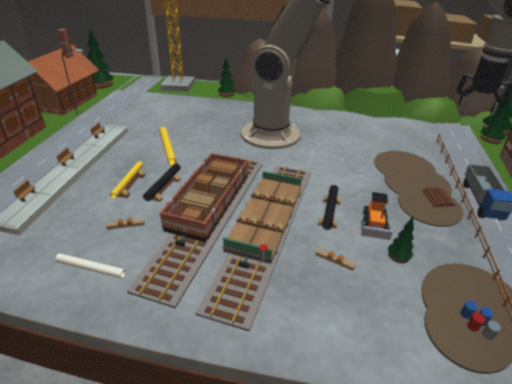

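The top view shows the pipe wagon at (243,168) and the crate wagon at (295,177). The black pipes are at (194,202) and (347,205), and the bearers at (190,147) and (354,150). The yellow pipe on stock blocks is at (380,201), and the longer one at (370,275) is the decoy. The dozer is at (157,195) and the fir at (141,161). The scene view agrees with this.

```bash
cat > m.py <<'E'
from h import *
def load(n):
    d=np.load(f"pics/{n}.npz"); return d["P"],cv2.cvtColor(d["im"],cv2.COLOR_RGB2HSV),d["im"].astype(int)
def rect(p):
    c,s,a=cv2.minAreaRect((p[:,:2]*1000).astype(np.float32)); a=a if s[0]>s[1] else a+90
    return np.round(c,1),np.round(sorted(s),1),round(((a+90)%180)-90,1)
def big(m):
    n,l,st,_=cv2.connectedComponentsWithStats(m.astype(np.uint8)); return l==1+np.argmax(st[1:,4])
E
python3 - <<'E'
from m import *
P,H,I=load("top1"); h,s,v=[H[...,i].astype(int) for i in range(3)]; z=P[...,2]
print("ground",np.nanmedian(z[100:130,190:220]))
def box(u0,u1,v0,v1):
    m=np.zeros(z.shape,bool); m[v0:v1,u0:u1]=1; return m
for n,b,c in [("bpA",box(180,208,168,236),(v<60)),("bpB",box(332,362,170,240),(v<60)),("yel",box(370,392,168,235),(h>20)&(h<35)&(s>150)),("yel2",box(345,400,235,315),(h>20)&(h<35)&(s>150)),
 ("beA",box(172,210,136,158),(s>90)),("beB",box(336,372,138,162),(s>90)),("wag",box(215,272,110,225),(z>.055)&(z<.2)),("crate",box(268,325,120,232),(z>.08)&(z<.2)),("doz",box(140,176,172,216),z>.02),("fir",box(128,156,146,174),z>.02)]:
    m=big(b&c); p=P[m]; p=p[np.isfinite(p[:,2])]; print(n,m.sum(),*rect(p),"z",np.round(np.percentile(p[:,2],[5,50,95]),3))
E
```

```text
ground 0.0005022130229544253
bpA 432 [443.1 246.6] [ 26.8 176.4] -4.1 z [0.03  0.037 0.044]
bpB 406 [ 436.9 -260.9] [ 23.9 176.3] -7.1 z [0.028 0.038 0.044]
yel 325 [ 452.7 -373.3] [ 21.1 179.7] 1.4 z [0.029 0.036 0.042]
yel2 620 [ 200.7 -346.1] [ 27.8 247. ] 30.7 z [0.021 0.028 0.035]
beA 115 [628.9 267. ] [14.8 96.6] 71.3 z [0.008 0.015 0.023]
beB 110 [ 624.1 -291.7] [14.4 95.1] -65.5 z [0.007 0.014 0.024]
wag 3486 [561.1  79.6] [125.2 317.9] -6.6 z [0.058 0.063 0.083]
crate 766 [522. -85.] [125.1 305.5] -6.6 z [0.086 0.102 0.109]
doz 581 [468.7 371.6] [ 75.7 110.9] 0.6 z [0.022 0.038 0.081]
fir 216 [572. 423.] [46.5 57.6] -18.6 z [0.021 0.054 0.115]
```

```bash
cat > p.py <<'E'
# p.py x y z ang_deg: fractions to reach world pose (tool down, closing line at ang_deg mod 180)
import sys; from h import *; from scipy.spatial.transform import Rotation as Ro
def plan(x,y,z,a):
    o=get_obs(); R=Ro.from_rotvec(o["orientation"]); yv=R.as_matrix()[:,1]; cur=np.degrees(np.arctan2(yv[1],yv[0]))
    if abs((a-cur+180)%360-180)>90: a+=180
    c,s=np.cos(np.radians(a)),np.sin(np.radians(a))
    M=np.array([[-s,c,0],[c,s,0],[0,0,-1]]).T; M=np.column_stack([[-s,c,0],[c,s,0],[0,0,-1]]); M[:,0]=np.cross(M[:,1],M[:,2])
    rv=(R.inv()*Ro.from_matrix(M)).as_rotvec()
    d=R.inv().apply(np.array([x,y,z])-o["tcp_pos"])
    print("tcp",np.round(o["tcp_pos"],4),"yaw %.1f"%cur,"j7 %.2f"%o["joints"][6],"t %.1f"%o["clock"],"off",np.round(d/.15,3),"rot",np.round(rv/2,3))
if __name__=="__main__": plan(*map(float,sys.argv[1:5]))
E
python3 p.py .443 .247 .2 86
```

```text
tcp [0.1477 0.6581 0.2305] yaw 77.4 j7 -0.08 t 0.1 off [-2.521 -2.243  0.207] rot [-0.001 -0.    -0.075]
```

Call:
drive_tool(
  rows=[
    {"offset": [-0.42, -0.37, 0], "rotation": [0, 0, 0], "claw": 1},
    {"offset": [-0.84, -0.75, 0], "rotation": [0, 0, 0], "claw": 1},
    {"offset": [-0.84, -0.75, 0], "rotation": [0, 0, 0], "claw": 1},
    {"offset": [-0.84, -0.75, 0], "rotation": [0, 0, 0], "claw": 1},
    {"offset": [-0.84, -0.75, 0], "rotation": [0, 0, 0], "claw": 1},
  ],
)

```text
clock: 0.52
tcp_pos: [0.2529, 0.5136, 0.2309]
orientation: [0.362, 3.118, -0.007]
contact_force: [0.4, 0.2, 0.3]
grip_width: 0.0855
gripper_force: 0.0
```

Call:
drive_tool(
  rows=[
    {"offset": [-0.84, -0.75, 0], "rotation": [0, 0, 0], "claw": 1},
    {"offset": [-0.84, -0.75, 0], "rotation": [0, 0, 0], "claw": 1},
    {"offset": [-0.84, -0.75, 0], "rotation": [0, 0, 0], "claw": 1},
    {"offset": [-0.84, -0.75, 0], "rotation": [0, 0, 0], "claw": 1},
    {"offset": [-0.84, -0.75, 0], "rotation": [0, 0, 0], "claw": 1},
  ],
)

```text
clock: 0.93
tcp_pos: [0.3497, 0.3762, 0.2312]
orientation: [0.363, 3.119, -0.005]
contact_force: [0.3, 0.1, -0.4]
grip_width: 0.0855
gripper_force: 0.0
```

Call:
drive_tool(
  rows=[
    {"offset": [-0.84, -0.75, 0], "rotation": [0, 0, -0.075], "claw": 1},
    {"offset": [-0.84, -0.75, 0], "rotation": [0, 0, -0.075], "claw": 1},
    {"offset": [-0.84, -0.75, 0], "rotation": [0, 0, -0.075], "claw": 1},
    {"offset": [-0.84, -0.75, 0], "rotation": [0, 0, -0.075], "claw": 1},
    {"offset": [-0.84, -0.75, 0], "rotation": [0, 0, -0.075], "claw": 1},
    {"offset": [-0.84, -0.75, 0], "rotation": [0, 0, -0.075], "claw": 1},
    {"offset": [-0.84, -0.75, 0], "rotation": [0, 0, -0.075], "claw": 1},
  ],
)

```text
clock: 1.52
tcp_pos: [0.4424, 0.2469, 0.2311]
orientation: [-0.112, -3.139, -0.0]
contact_force: [-0.3, 0.1, 0.4]
grip_width: 0.0858
gripper_force: 0.0
```

```bash
python3 - <<'E'
from h import *
snap("wrist","w1")
E
python3 p.py .443 .247 .2 86
```

```text
tcp [0.4419 0.2479 0.2311] yaw 86.0 j7 0.92 t 1.6 off [-0.008 -0.006  0.207] rot [ 0. -0.  0.]
```

View pics/w1.png

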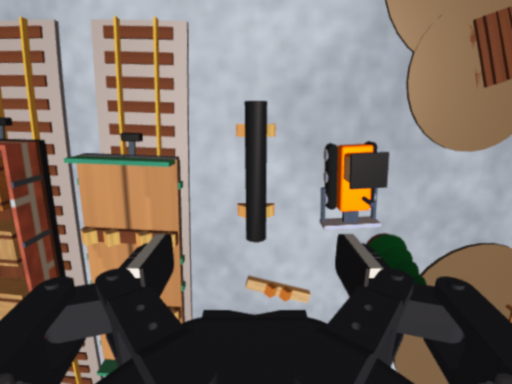

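The wrist view shows black pipe A at (256,170), bearer A at (278,290), the near wagon bolster at row 237 and the dozer at (352,185), all clear of the path.

```bash
python3 - <<'E'
from m import *
P,H,I=load("w1"); h,s,v=[H[...,i].astype(int) for i in range(3)]; z=P[...,2]
def box(u0,u1,v0,v1):
    m=np.zeros(z.shape,bool); m[v0:v1,u0:u1]=1; return m
print("ground",np.nanmedian(z[250:270,200:240]))
for n,b,c in [("bpA",box(235,280,90,250),(z>.0225)&(v<70)),("beA",box(236,320,268,308),z>.006),("beA chock",box(236,320,268,308),z>.015),("deck",box(62,195,165,225),(z>.057)&(z<.07)),("bols",box(70,195,220,255),(z>.075)&(z<.1)),("endg",box(55,195,145,170),(z>.066)&(h>60)&(h<95))]:
    m=big(b&c) if "chock" not in n and n!="bols" else b&c; p=P[m]; p=p[np.isfinite(p[:,2])]; print(n,m.sum(),*rect(p),"mean",np.round(p.mean(0),4),"z",np.round(np.percentile(p[:,2],[5,50,95]),3))
E
```

```text
ground 8.387620435266163e-05
bpA 2704 [444.5 248.5] [ 25.  177.7] -3.5 mean [0.4387 0.2492 0.0372] z [0.032 0.038 0.04 ]
beA 759 [630.9 270.2] [17.9 99.3] 70.5 mean [0.6295 0.2708 0.013 ] z [0.008 0.012 0.02 ]
beA chock 174 [631.  270.1] [17.9 36.6] 71.4 mean [0.6301 0.2704 0.0182] z [0.015 0.018 0.022]
deck 5869 [453.1  95.5] [ 75.2 126.5] 86.0 mean [0.4519 0.096  0.062 ] z [0.061 0.062 0.063]
bols 435 [502.7  89.4] [ 17.  110.3] 83.4 mean [0.4999 0.073  0.0783] z [0.075 0.078 0.082]
endg 709 [408.9  99.9] [  5.6 115.9] 83.8 mean [0.4084 0.1015 0.0825] z [0.07  0.085 0.087]
```

Call:
drive_tool(
  rows=[
    {"offset": [-0.01, 0.006, 0.3], "rotation": [0, 0, 0], "claw": 0.65},
    {"offset": [-0.01, 0.006, 0.6], "rotation": [0, 0, 0], "claw": 0.65},
    {"offset": [-0.01, 0.006, 0.85], "rotation": [0, 0, 0], "claw": 0.65},
    {"offset": [-0.01, 0.006, 0.95], "rotation": [0, 0, 0], "claw": 0.65},
    {"offset": [-0.01, 0.006, 0.95], "rotation": [0, 0, 0], "claw": 0.65},
  ],
)

```text
clock: 1.98
tcp_pos: [0.4401, 0.2477, 0.0846]
orientation: [-0.105, -3.133, 0.007]
contact_force: [-0.3, -0.3, -0.1]
grip_width: 0.0556
gripper_force: 0.0
```

```bash
python3 p.py .4435 .2487 .007 86.4
```

```text
tcp [0.4401 0.2477 0.0846] yaw 86.2 j7 0.98 t 2.0 off [-0.026  0.011  0.517] rot [-0.002 -0.004 -0.002]
```

Call:
drive_tool(
  rows=[
    {"offset": [-0.023, 0.01, 0.17], "rotation": [0, 0, 0], "claw": 0.65},
    {"offset": [-0.023, 0.01, 0.34], "rotation": [0, 0, 0], "claw": 0.65},
    {"offset": [-0.023, 0.01, 0.46], "rotation": [0, 0, 0], "claw": 0.65},
    {"offset": [-0.023, 0.01, 0.515], "rotation": [0, 0, 0], "claw": 0.65},
    {"offset": [-0.023, 0.01, 0.515], "rotation": [0, 0, 0], "claw": 0.65},
    {"offset": [-0.023, 0.01, 0.515], "rotation": [0, 0, 0], "claw": 0.2},
    {"offset": [-0.023, 0.01, 0.515], "rotation": [0, 0, 0], "claw": 0.1},
    {"offset": [-0.023, 0.01, 0.515], "rotation": [0, 0, 0], "claw": 0.1},
    {"offset": [-0.023, 0.01, 0.515], "rotation": [0, 0, 0], "claw": 0.1},
    {"offset": [-0.023, 0.01, 0.515], "rotation": [0, 0, 0], "claw": 0.1},
    {"offset": [-0.023, 0.01, 0.515], "rotation": [0, 0, 0], "claw": 0.1},
  ],
  force=40,
)

```text
clock: 2.9
tcp_pos: [0.4486, 0.2484, 0.0132]
orientation: [0.112, 3.138, 0.001]
contact_force: [-0.7, -2.6, 5.9]
grip_width: 0.0266
gripper_force: 39.0
```

```bash
python3 p.py .45 .2487 .15 86.4
```

```text
tcp [0.4486 0.2484 0.0132] yaw 85.9 j7 1.02 t 2.9 off [-0.01   0.003 -0.912] rot [ 0.     0.001 -0.004]
```

Call:
drive_tool(
  rows=[
    {"offset": [0, 0, -0.1], "rotation": [0, 0, 0], "claw": 0.1},
    {"offset": [0, 0, -0.3], "rotation": [0, 0, 0], "claw": 0.1},
    {"offset": [0, 0, -0.5], "rotation": [0, 0, 0], "claw": 0.1},
    {"offset": [0, 0, -0.75], "rotation": [0, 0, 0], "claw": 0.1},
    {"offset": [0, 0, -1], "rotation": [0, 0, 0], "claw": 0.1},
    {"offset": [0, 0, -1], "rotation": [0, 0, 0], "claw": 0.1},
  ],
)

```text
clock: 3.4
tcp_pos: [0.4519, 0.2509, 0.1695]
orientation: [0.112, 3.129, 0.014]
contact_force: [1.6, 0.2, -0.9]
grip_width: 0.0267
gripper_force: 39.9
```

Call:
drive_tool(
  rows=[
    {"offset": [-0.2, -0.2, -0.2], "rotation": [0, 0, 0], "claw": 0.1},
    {"offset": [-0.4, -0.4, -0.4], "rotation": [0, 0, 0], "claw": 0.1},
    {"offset": [-0.6, -0.6, -0.6], "rotation": [0, 0, 0], "claw": 0.1},
    {"offset": [-0.8, -0.8, -0.8], "rotation": [0, 0, 0], "claw": 0.1},
    {"offset": [-1, -1, -0.9], "rotation": [0, 0, 0], "claw": 0.1},
    {"offset": [-1, -1, -0.9], "rotation": [0, 0, 0.022], "claw": 0.1},
    {"offset": [-1, -1, -0.9], "rotation": [0, 0, 0.022], "claw": 0.1},
    {"offset": [-1, -1, -0.9], "rotation": [0, 0, 0.022], "claw": 0.1},
    {"offset": [-1, -1, -0.9], "rotation": [0, 0, 0.022], "claw": 0.1},
  ],
)

```text
clock: 4.15
tcp_pos: [0.5862, 0.0887, 0.2964]
orientation: [-0.18, -3.136, -0.001]
contact_force: [-0.3, 0.1, -1.8]
grip_width: 0.0271
gripper_force: 39.8
```

```bash
python3 - <<'E'
from h import *
snap("wrist","w2")
E
python3 p.py .56 .08 .2 83.4
```

```text
tcp [0.5857 0.0896 0.296 ] yaw 83.5 j7 1.30 t 4.2 off [ 0.162 -0.083  0.64 ] rot [ 0.    -0.001  0.001]
```

View pics/w2.png

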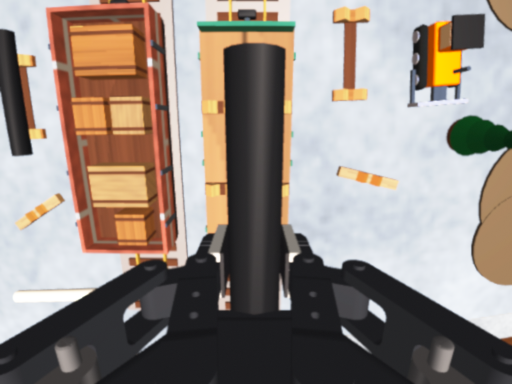

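Pipe A is held straight along the wagon. The bolsters are visible at rows 107 and 188, the green end at row 25, bearer A at (367,177) and bearer B at (40,210).

```bash
python3 - <<'E'
from m import *
P,H,I=load("w2"); h,s,v=[H[...,i].astype(int) for i in range(3)]; z=P[...,2]
def box(u0,u1,v0,v1):
    m=np.zeros(z.shape,bool); m[v0:v1,u0:u1]=1; return m
yaw=np.radians(-6.5);c,sn=np.cos(yaw),np.sin(yaw); X=P[...,0]*c+P[...,1]*sn; Y=-P[...,0]*sn+P[...,1]*c
W=box(190,305,30,235)
dk=W&(z>.058)&(z<.066)
# deck sides
for side,(q,sg) in {"left":(1,-1),"right":(99,1)}.items():
    pts=[]
    for r in range(40,225,3):
        yy=P[r,:,:][dk[r]]
        if len(yy)>5:
            k=np.argmax(sg*yy[:,1]); pts.append(yy[k])
    pts=np.array(pts); f=cv2.fitLine(pts[:,:2].astype(np.float32),cv2.DIST_HUBER,0,.001,.001).ravel(); print(side,"yaw",np.degrees(np.arctan(f[1]/f[0])), "Yoff", np.median(-pts[:,0]*sn+pts[:,1]*c))
b=W&(z>.0655)&(z<.086)&(h<40)
hist,e=np.histogram(X[b],np.arange(.38,.66,.004)); print([(round(a,3),int(n)) for a,n in zip(e,hist) if n>8])
for lo,hi in((.46,.52),(.57,.63)):
    m=b&(X>lo)&(X<hi); print("bolster X",np.percentile(X[m],[5,50,95]),"Y",np.percentile(Y[m],[1,99]),m.sum())
g=box(190,305,15,35)&(h>60)&(h<95)&(z>.075); p=P[g]; print("green",*rect(p),"X",X[g].mean(), "Y",Y[g].min(),Y[g].max())
m=big(box(215,295,40,320)&(z>.2)&(v<80)); p=P[m]; print("pipe",*rect(p),p[:,0].min(),p[:,0].max(),"z",np.percentile(p[:,2],[5,50,95]))
f=cv2.fitLine(p[:,:2].astype(np.float32),cv2.DIST_L2,0,.01,.01).ravel(); print(np.degrees(np.arctan(f[1]/f[0])))
for n,bb,cc in [("beB",box(10,70,185,235),z>.006),("beA",box(325,405,160,195),z>.006),("bpB",box(0,40,20,165),(z>.0225)&(v<70))]:
    m=big(bb&cc);print(n,*rect(P[m]))
E
```

```text
left yaw -6.3820767 Yoff 0.08546983232844316
right yaw -6.444702 Yoff 0.20429557601544784
[(np.float64(0.396), 10), (np.float64(0.48), 47), (np.float64(0.484), 107), (np.float64(0.488), 103), (np.float64(0.492), 93), (np.float64(0.496), 40), (np.float64(0.588), 48), (np.float64(0.592), 89), (np.float64(0.596), 81), (np.float64(0.6), 76), (np.float64(0.604), 78)]
bolster X [0.48287186 0.48968155 0.49652328] Y [0.08603815 0.20300543] 390
bolster X [0.59163291 0.59844548 0.60703674] Y [0.08607665 0.20377624] 372
green [409.6  99.6] [  6.3 115.9] 83.2 X 0.3963705590713919 Y 0.08736013476712719 0.20324327624261174
pipe [556.8  93.3] [ 31.6 129.1] -8.6 0.49167615690340777 0.6210550250714126 z [0.3152321  0.32109943 0.36679254]
-6.2121344
beB [ 626.2 -291. ] [ 17.4 100.9] -65.7
beA [630.7 269.4] [16.3 99.8] 70.4
bpB [ 437.9 -257.2] [ 24.2 176.3] -7.0
```

```bash
python3 p.py .5653 .1157 .16 83.6
```

```text
tcp [0.5857 0.0896 0.296 ] yaw 83.5 j7 1.30 t 4.2 off [0.153 0.157 0.907] rot [ 0.    -0.001 -0.001]
```

Call:
drive_tool(
  rows=[
    {"offset": [0.05, 0.05, 0.2], "rotation": [0, 0, 0], "claw": 0.1},
    {"offset": [0.1, 0.1, 0.4], "rotation": [0, 0, 0], "claw": 0.1},
    {"offset": [0.153, 0.157, 0.6], "rotation": [0, 0, 0], "claw": 0.1},
    {"offset": [0.153, 0.157, 0.75], "rotation": [0, 0, 0], "claw": 0.1},
    {"offset": [0.153, 0.157, 0.86], "rotation": [0, 0, 0], "claw": 0.1},
    {"offset": [0.153, 0.157, 0.907], "rotation": [0, 0, 0], "claw": 0.1},
    {"offset": [0.153, 0.157, 0.907], "rotation": [0, 0, 0], "claw": 0.1},
    {"offset": [0.153, 0.157, 0.907], "rotation": [0, 0, 0], "claw": 0.1},
    {"offset": [0.153, 0.157, 0.907], "rotation": [0, 0, 0], "claw": 0.1},
  ],
)

```text
clock: 4.95
tcp_pos: [0.5674, 0.1149, 0.1617]
orientation: [0.18, 3.135, 0.001]
contact_force: [0.1, -0.2, -1.8]
grip_width: 0.0267
gripper_force: 39.8
```

```bash
python3 p.py .5653 .1157 .078 83.6
```

```text
tcp [0.5674 0.1149 0.1617] yaw 83.4 j7 1.29 t 5.0 off [0.015 0.003 0.558] rot [ 0.     0.001 -0.001]
```

Call:
drive_tool(
  rows=[
    {"offset": [0.01, 0.003, 0.12], "rotation": [0, 0, 0], "claw": 0.1},
    {"offset": [0.01, 0.003, 0.24], "rotation": [0, 0, 0], "claw": 0.1},
    {"offset": [0.01, 0.003, 0.36], "rotation": [0, 0, 0], "claw": 0.1},
    {"offset": [0.01, 0.003, 0.46], "rotation": [0, 0, 0], "claw": 0.1},
    {"offset": [0.01, 0.003, 0.53], "rotation": [0, 0, 0], "claw": 0.1},
    {"offset": [0.01, 0.003, 0.55], "rotation": [0, 0, 0], "claw": 0.1},
    {"offset": [0.01, 0.003, 0.56], "rotation": [0, 0, 0], "claw": 0.1},
    {"offset": [0.01, 0.003, 0.56], "rotation": [0, 0, 0], "claw": 0.1},
    {"offset": [0.01, 0.003, 0.56], "rotation": [0, 0, 0], "claw": 0.1},
  ],
)

```text
clock: 5.7
tcp_pos: [0.5661, 0.1152, 0.0775]
orientation: [0.18, 3.135, 0.001]
contact_force: [-0.7, 0.6, -1.2]
grip_width: 0.027
gripper_force: 39.8
```

```bash
python3 p.py .5653 .1157 .0755 83.6; python3 -c "
from h import *
print(get_obs()['contact_force'])"
```

```text
tcp [0.5661 0.1152 0.0775] yaw 83.4 j7 1.33 t 5.7 off [0.006 0.003 0.014] rot [ 0.     0.001 -0.002]
[-0.67014619  0.59630182 -1.24386318]
```

Call:
drive_tool(
  rows=[
    {"offset": [0, 0, 0.006], "rotation": [0, 0, 0], "claw": 0.1},
    {"offset": [0, 0, 0.012], "rotation": [0, 0, 0], "claw": 0.1},
    {"offset": [0, 0, 0.018], "rotation": [0, 0, 0], "claw": 0.1},
    {"offset": [0, 0, 0.018], "rotation": [0, 0, 0], "claw": 0.1},
    {"offset": [0, 0, 0.018], "rotation": [0, 0, 0], "claw": 0.1},
  ],
)

```text
clock: 6.12
tcp_pos: [0.5659, 0.1152, 0.0753]
orientation: [0.181, 3.135, 0.002]
contact_force: [-3.1, -0.2, 9.0]
grip_width: 0.0267
gripper_force: 41.0
```

Contact, so release.

Call:
drive_tool(
  rows=[
    {"offset": [0, 0, 0.012], "rotation": [0, 0, 0], "claw": 0.25},
    {"offset": [0, 0, 0.012], "rotation": [0, 0, 0], "claw": 0.4},
    {"offset": [0, 0, 0.01], "rotation": [0, 0, 0], "claw": 0.55},
    {"offset": [0, 0, 0.01], "rotation": [0, 0, 0], "claw": 0.55},
    {"offset": [0, 0, 0.01], "rotation": [0, 0, 0], "claw": 0.55},
    {"offset": [0, 0, -0.1], "rotation": [0, 0, 0], "claw": 0.55},
    {"offset": [0, 0, -0.3], "rotation": [0, 0, 0], "claw": 0.55},
    {"offset": [0, 0, -0.55], "rotation": [0, 0, 0], "claw": 0.55},
    {"offset": [0, 0, -0.8], "rotation": [0, 0, 0], "claw": 0.55},
    {"offset": [0, 0, -1], "rotation": [0, 0, 0], "claw": 0.55},
    {"offset": [0, 0, -1], "rotation": [0, 0, 0], "claw": 0.55},
    {"offset": [0, 0, -1], "rotation": [0, 0, 0], "claw": 0.55},
  ],
)

```text
clock: 7.12
tcp_pos: [0.5664, 0.1153, 0.2256]
orientation: [0.18, 3.133, 0.003]
contact_force: [0.8, 0.2, -0.2]
grip_width: 0.047
gripper_force: 0.0
```

```bash
cat > wg.py <<'E'
# poses in wagon frame of dark/yellow blobs seen by a camera
import sys; from m import *
C=np.array([.557,.0824]); a=np.radians(-6.4); Rw=np.array([[np.cos(a),-np.sin(a)],[np.sin(a),np.cos(a)]])
def wagon(p): q=p.copy(); q[...,:2]=(p[...,:2]-C)@Rw; q[...,2]-=.062; return q
def look(cam,fn):
    snap(cam,fn); P,H,I=load(fn); return wagon(P),H.astype(int),I
def rep(n,p): 
    f=cv2.fitLine(p[:,:2].astype(np.float32),cv2.DIST_L2,0,.01,.01).ravel(); c,s,_=rect(p)
    print(n,len(p),"rect mm",c,s,"ang %.1f"%np.degrees(np.arctan(f[1]/f[0])),"mean",np.round(1000*p.mean(0),1),"ztop %.1f"%(1000*np.percentile(p[:,2],97)))
E
python3 - <<'E'
from wg import *
for cam in("top","wrist"):
    W,H,I=look(cam,cam+"_p1"); m=(H[...,2]<75)&(abs(W[...,0])<.12)&(abs(W[...,1])<.07)&(W[...,2]>.02)&(W[...,2]<.05)
    if m.sum()>20: rep(cam,W[big(m)])
E
python3 p.py .43 -.05 .28 83
```

```text
wrist 4160 rect mm [ 0.8 33.9] [ 25.8 178. ] ang -0.2 mean [-5.2 33.9 37.2] ztop 40.2
tcp [0.5646 0.115  0.2228] yaw 83.4 j7 1.26 t 7.2 off [ 0.766 -1.195 -0.379] rot [-0.    -0.001  0.004]
```

Call:
drive_tool(
  rows=[
    {"offset": [0.1, -0.25, 0], "rotation": [0, 0, 0], "claw": 0.65},
    {"offset": [0.2, -0.5, 0], "rotation": [0, 0, 0], "claw": 0.65},
    {"offset": [0.3, -0.75, 0], "rotation": [0, 0, 0], "claw": 0.65},
    {"offset": [0.4, -1, 0], "rotation": [0, 0, 0], "claw": 0.65},
    {"offset": [0.4, -1, 0], "rotation": [0, 0, 0], "claw": 0.65},
  ],
)

```text
clock: 7.63
tcp_pos: [0.4833, -0.0349, 0.222]
orientation: [-0.195, -3.13, 0.005]
contact_force: [-0.5, -0.1, -0.6]
grip_width: 0.0555
gripper_force: 0.0
```

Call:
drive_tool(
  rows=[
    {"offset": [0.08, -0.25, 0], "rotation": [0, 0, 0], "claw": 0.65},
    {"offset": [0.16, -0.5, 0], "rotation": [0, 0, 0], "claw": 0.65},
    {"offset": [0.24, -0.75, 0], "rotation": [0, 0, 0], "claw": 0.65},
    {"offset": [0.32, -1, 0], "rotation": [0, 0, 0], "claw": 0.65},
    {"offset": [0.32, -1, 0], "rotation": [0, 0, 0], "claw": 0.65},
    {"offset": [0.32, -1, 0], "rotation": [0, 0, 0], "claw": 0.65},
    {"offset": [0.32, -1, 0], "rotation": [0, 0, 0], "claw": 0.65},
  ],
)

```text
clock: 8.22
tcp_pos: [0.4233, -0.17, 0.2229]
orientation: [-0.18, -3.134, -0.0]
contact_force: [0.7, 1.1, 0.6]
grip_width: 0.056
gripper_force: 0.0
```

```bash
python3 - <<'E'
from m import *
snap("wrist","w3"); P,H,I=load("w3"); v=H[...,2]; z=P[...,2]
m=big((v<70)&(z>.0225)&(z<.06)); print(rect(P[m]))
h=H[...,0]; m=(h>20)&(h<35)&(H[...,1]>150)&(z>.024)&(z<.06)&(P[...,0]>.3)
m=big(m); print("yel",m.sum(),rect(P[m]),np.percentile(P[m][:,2],95))
m=(z>.007)&(z<.04)&(P[...,0]>.56)&(P[...,1]<-.2)&(H[...,1]>80)
if m.sum()>50: print("beB",rect(P[big(m)]))
E
python3 p.py .4385 -.2585 .1 83
```

```text
(array([ 421. , -257.6]), array([ 26. , 143.2]), -7.0)
yel 2154 (array([ 450.8, -371.5]), array([ 23.2, 178.4]), 0.3) 0.037205598089915456
beB (array([ 612.1, -262.9]), array([16.3, 39.5]), -63.7)
tcp [ 0.4238 -0.1695  0.223 ] yaw 83.5 j7 1.78 t 8.3 off [-0.166 -0.579  0.82 ] rot [ 0.    -0.001  0.004]
```

Call:
drive_tool(
  rows=[
    {"offset": [-0.08, -0.3, 0.1], "rotation": [0, 0, 0], "claw": 0.65},
    {"offset": [-0.166, -0.585, 0.3], "rotation": [0, 0, 0.004], "claw": 0.65},
    {"offset": [-0.166, -0.585, 0.5], "rotation": [0, 0, 0.004], "claw": 0.65},
    {"offset": [-0.166, -0.585, 0.7], "rotation": [0, 0, 0.004], "claw": 0.65},
    {"offset": [-0.166, -0.585, 0.95], "rotation": [0, 0, 0.004], "claw": 0.65},
    {"offset": [-0.166, -0.585, 0.95], "rotation": [0, 0, 0.004], "claw": 0.65},
    {"offset": [-0.166, -0.585, 0.95], "rotation": [0, 0, 0.004], "claw": 0.65},
    {"offset": [-0.166, -0.585, 0.95], "rotation": [0, 0, 0.004], "claw": 0.65},
  ],
)

```text
clock: 8.93
tcp_pos: [0.4395, -0.2603, 0.0824]
orientation: [0.19, 3.135, -0.0]
contact_force: [0.2, -0.6, 0.9]
grip_width: 0.0557
gripper_force: 0.0
```

```bash
python3 p.py .4385 -.2593 .010 83
```

```text
tcp [ 0.4395 -0.2603  0.0824] yaw 83.1 j7 2.17 t 8.9 off [0.008 0.006 0.483] rot [-0.  0.  0.]
```

Call:
drive_tool(
  rows=[
    {"offset": [0.004, 0.006, 0.17], "rotation": [0, 0, 0], "claw": 0.65},
    {"offset": [0.004, 0.006, 0.34], "rotation": [0, 0, 0], "claw": 0.65},
    {"offset": [0.004, 0.006, 0.46], "rotation": [0, 0, 0], "claw": 0.65},
    {"offset": [0.004, 0.006, 0.48], "rotation": [0, 0, 0], "claw": 0.65},
    {"offset": [0.004, 0.006, 0.48], "rotation": [0, 0, 0], "claw": 0.65},
    {"offset": [0.004, 0.006, 0.48], "rotation": [0, 0, 0], "claw": 0.3},
    {"offset": [0.004, 0.006, 0.48], "rotation": [0, 0, 0], "claw": 0.1},
    {"offset": [0.004, 0.006, 0.48], "rotation": [0, 0, 0], "claw": 0.1},
    {"offset": [0.004, 0.006, 0.48], "rotation": [0, 0, 0], "claw": 0.1},
    {"offset": [0.004, 0.006, 0.48], "rotation": [0, 0, 0], "claw": 0.1},
    {"offset": [0.004, 0.006, 0.48], "rotation": [0, 0, 0], "claw": 0.1},
    {"offset": [0.004, 0.006, 0.48], "rotation": [0, 0, 0], "claw": 0.1},
  ],
)

```text
clock: 9.93
tcp_pos: [0.4393, -0.2613, 0.0114]
orientation: [0.194, 3.132, -0.003]
contact_force: [-2.1, -1.8, 7.0]
grip_width: 0.0267
gripper_force: 38.8
```

Call:
drive_tool(
  rows=[
    {"offset": [0, 0, -0.1], "rotation": [0, 0, 0], "claw": 0.1},
    {"offset": [0, 0, -0.3], "rotation": [0, 0, 0], "claw": 0.1},
    {"offset": [0, 0, -0.5], "rotation": [0, 0, 0], "claw": 0.1},
    {"offset": [0, 0, -0.75], "rotation": [0, 0, 0], "claw": 0.1},
    {"offset": [0, 0, -1], "rotation": [0, 0, 0], "claw": 0.1},
    {"offset": [0, 0, -1], "rotation": [0, 0, 0], "claw": 0.1},
    {"offset": [0, 0, -1], "rotation": [0, 0, 0], "claw": 0.1},
    {"offset": [0, 0, -1], "rotation": [0, 0, 0], "claw": 0.1},
  ],
)

```text
clock: 10.6
tcp_pos: [0.4377, -0.2592, 0.1595]
orientation: [0.192, 3.135, 0.001]
contact_force: [-0.3, -0.4, -2.0]
grip_width: 0.0266
gripper_force: 39.9
```

```bash
python3 - <<'E'
from wg import *
T=C+Rw@np.array([0,-.034]); print("goal pipe B",T)
snap("wrist","w4"); P,H,I=load("w4"); m=(H[...,2]<80)&(P[...,2]>.15)&(P[...,2]<.22); m[:,:215]=0; m[:,300:]=0; m=big(m)
p=P[m]; print(m.sum(),"near end x",np.percentile(p[:,0],[0,1])," rect",rect(p))
E
python3 p.py .553 .0486 .25 83.6
```

```text
goal pipe B [0.55321006 0.04861189]
14408 near end x [0.34579219 0.34800075]  rect (array([ 408.5, -255.6]), array([ 29.8, 124. ]), -5.7)
tcp [ 0.4371 -0.259   0.1586] yaw 83.0 j7 2.09 t 10.7 off [-0.515  2.13  -0.608] rot [ 0.    -0.001 -0.005]
```

Call:
drive_tool(
  rows=[
    {"offset": [-0.05, 0.15, -0.15], "rotation": [0, 0, 0], "claw": 0.1},
    {"offset": [-0.1, 0.35, -0.3], "rotation": [0, 0, 0], "claw": 0.1},
    {"offset": [-0.15, 0.6, -0.35], "rotation": [0, 0, 0], "claw": 0.1},
    {"offset": [-0.2, 0.85, -0.35], "rotation": [0, 0, 0], "claw": 0.1},
    {"offset": [-0.25, 1, -0.35], "rotation": [0, 0, 0], "claw": 0.1},
  ],
)

```text
clock: 11.07
tcp_pos: [0.4936, -0.1111, 0.2108]
orientation: [-0.187, -3.134, -0.002]
contact_force: [0.1, -0.5, -1.4]
grip_width: 0.0264
gripper_force: 39.9
```

Call:
drive_tool(
  rows=[
    {"offset": [-0.06, 0.25, 0], "rotation": [0, 0, 0], "claw": 0.1},
    {"offset": [-0.12, 0.5, 0], "rotation": [0, 0, 0], "claw": 0.1},
    {"offset": [-0.18, 0.75, 0], "rotation": [0, 0, 0], "claw": 0.1},
    {"offset": [-0.22, 0.95, 0], "rotation": [0, 0, -0.005], "claw": 0.1},
    {"offset": [-0.22, 1, 0], "rotation": [0, 0, -0.005], "claw": 0.1},
    {"offset": [-0.22, 1, 0], "rotation": [0, 0, -0.005], "claw": 0.1},
    {"offset": [-0.22, 1, 0], "rotation": [0, 0, -0.005], "claw": 0.1},
  ],
)

```text
clock: 11.65
tcp_pos: [0.5435, 0.0286, 0.2104]
orientation: [-0.177, -3.134, 0.003]
contact_force: [-0.6, -1.5, -1.8]
grip_width: 0.0266
gripper_force: 39.9
```

```bash
python3 p.py .5535 .0486 .14 83.6
```

```text
tcp [0.5435 0.0286 0.2104] yaw 83.5 j7 1.44 t 11.7 off [-0.052  0.141  0.469] rot [-0.001 -0.001 -0.   ]
```

Call:
drive_tool(
  rows=[
    {"offset": [-0.05, 0.141, 0.1], "rotation": [0, 0, 0], "claw": 0.1},
    {"offset": [-0.05, 0.141, 0.25], "rotation": [0, 0, 0], "claw": 0.1},
    {"offset": [-0.05, 0.141, 0.4], "rotation": [0, 0, 0], "claw": 0.1},
    {"offset": [-0.05, 0.141, 0.47], "rotation": [0, 0, 0], "claw": 0.1},
    {"offset": [-0.05, 0.141, 0.47], "rotation": [0, 0, 0], "claw": 0.1},
    {"offset": [-0.05, 0.141, 0.47], "rotation": [0, 0, 0], "claw": 0.1},
    {"offset": [-0.05, 0.141, 0.47], "rotation": [0, 0, 0], "claw": 0.1},
  ],
)

```text
clock: 12.23
tcp_pos: [0.5551, 0.0485, 0.1424]
orientation: [0.18, 3.135, 0.0]
contact_force: [0.1, 0.1, -1.8]
grip_width: 0.0262
gripper_force: 39.9
```

```bash
python3 p.py .5535 .0486 .076 83.6
```

```text
tcp [0.5551 0.0485 0.1424] yaw 83.4 j7 1.46 t 12.2 off [ 0.011 -0.     0.443] rot [ 0.     0.001 -0.001]
```

Call:
drive_tool(
  rows=[
    {"offset": [0.006, 0, 0.1], "rotation": [0, 0, 0], "claw": 0.1},
    {"offset": [0.006, 0, 0.2], "rotation": [0, 0, 0], "claw": 0.1},
    {"offset": [0.006, 0, 0.3], "rotation": [0, 0, 0], "claw": 0.1},
    {"offset": [0.006, 0, 0.39], "rotation": [0, 0, 0], "claw": 0.1},
    {"offset": [0.006, 0, 0.43], "rotation": [0, 0, 0], "claw": 0.1},
    {"offset": [0.006, 0, 0.435], "rotation": [0, 0, 0], "claw": 0.1},
    {"offset": [0.006, 0, 0.44], "rotation": [0, 0, 0], "claw": 0.1},
    {"offset": [0.006, 0, 0.445], "rotation": [0, 0, 0], "claw": 0.1},
    {"offset": [0.006, 0, 0.45], "rotation": [0, 0, 0], "claw": 0.1},
    {"offset": [0.006, 0, 0.45], "rotation": [0, 0, 0], "claw": 0.1},
    {"offset": [0.006, 0, 0.45], "rotation": [0, 0, 0], "claw": 0.1},
  ],
)

```text
clock: 13.15
tcp_pos: [0.5544, 0.0494, 0.0748]
orientation: [0.178, 3.135, 0.0]
contact_force: [-0.1, -1.5, 4.2]
grip_width: 0.0265
gripper_force: 40.4
```

Call:
drive_tool(
  rows=[
    {"offset": [0, 0, 0.004], "rotation": [0, 0, 0], "claw": 0.1},
    {"offset": [0, 0, 0.004], "rotation": [0, 0, 0], "claw": 0.25},
    {"offset": [0, 0, 0.004], "rotation": [0, 0, 0], "claw": 0.4},
    {"offset": [0, 0, 0.002], "rotation": [0, 0, 0], "claw": 0.5},
    {"offset": [0, 0, 0], "rotation": [0, 0, 0], "claw": 0.5},
    {"offset": [0, 0, 0], "rotation": [0, 0, 0], "claw": 0.5},
    {"offset": [0, 0, -0.1], "rotation": [0, 0, 0], "claw": 0.5},
    {"offset": [0, 0, -0.3], "rotation": [0, 0, 0], "claw": 0.5},
    {"offset": [0, 0, -0.55], "rotation": [0, 0, 0], "claw": 0.5},
    {"offset": [0, 0, -0.8], "rotation": [0, 0, 0], "claw": 0.5},
    {"offset": [0, 0, -1], "rotation": [0, 0, 0], "claw": 0.5},
    {"offset": [0, 0, -1], "rotation": [0, 0, 0], "claw": 0.5},
    {"offset": [0, 0, -1], "rotation": [0, 0, 0], "claw": 0.5},
  ],
)

```text
clock: 14.23
tcp_pos: [0.5545, 0.05, 0.2255]
orientation: [0.176, 3.133, 0.003]
contact_force: [-0.6, 0.4, -1.0]
grip_width: 0.0426
gripper_force: 0.0
```

```bash
python3 - <<'E'
from wg import *
W,H,I=look("wrist","w5"); m=(H[...,2]<75)&(abs(W[...,0])<.12)&(W[...,2]>.02)&(W[...,2]<.05)
for n,lo,hi in(("A",.015,.06),("B",-.06,-.015)):
    k=m&(W[...,1]>lo)&(W[...,1]<hi); rep(n,W[big(k)])
E
python3 p.py .6305 .27 .2 -18.9
```

```text
A 3513 rect mm [-12.2  32.8] [ 25.3 151.9] ang 0.3 mean [-22.3  31.7  37. ] ztop 40.2
B 3759 rect mm [ -0.8 -34.1] [ 25.8 177.7] ang -0.2 mean [ -3.7 -34.1  37.1] ztop 40.1
tcp [0.5534 0.05   0.2238] yaw 83.6 j7 1.41 t 14.3 off [-0.346  1.515  0.16 ] rot [ 0.     0.    -0.677]
```

Call:
drive_tool(
  rows=[
    {"offset": [-0.1, 0.3, 0], "rotation": [0, 0, 0.06], "claw": 0.6},
    {"offset": [-0.2, 0.6, 0], "rotation": [0, 0, 0.12], "claw": 0.6},
    {"offset": [-0.346, 0.9, 0], "rotation": [0, 0, 0.18], "claw": 0.6},
    {"offset": [-0.346, 1, 0], "rotation": [0, 0, 0.24], "claw": 0.6},
    {"offset": [-0.346, 1, 0], "rotation": [0, 0, 0.3], "claw": 0.6},
    {"offset": [-0.346, 1, 0], "rotation": [0, 0, 0.36], "claw": 0.6},
    {"offset": [-0.346, 1, 0], "rotation": [0, 0, 0.42], "claw": 0.6},
    {"offset": [-0.346, 1, 0], "rotation": [0, 0, 0.48], "claw": 0.6},
    {"offset": [-0.346, 1, 0], "rotation": [0, 0, 0.54], "claw": 0.6},
    {"offset": [-0.346, 1, 0], "rotation": [0, 0, 0.6], "claw": 0.6},
    {"offset": [-0.346, 1, 0], "rotation": [0, 0, 0.66], "claw": 0.6},
    {"offset": [-0.346, 1, 0], "rotation": [0, 0, 0.72], "claw": 0.6},
    {"offset": [-0.346, 1, 0], "rotation": [0, 0, 0.78], "claw": 0.6},
    {"offset": [-0.346, 1, 0], "rotation": [0, 0, 0.84], "claw": 0.6},
    {"offset": [-0.346, 1, 0], "rotation": [0, 0, 0.894], "claw": 0.6},
    {"offset": [-0.346, 1, 0], "rotation": [0, 0, 0.894], "claw": 0.6},
    {"offset": [-0.346, 1, 0], "rotation": [0, 0, 0.894], "claw": 0.6},
  ],
)

```text
clock: 15.7
tcp_pos: [0.6211, 0.1927, 0.2219]
orientation: [2.553, 1.83, -0.005]
contact_force: [0.0, 0.8, 0.3]
grip_width: 0.0512
gripper_force: 0.0
```

```bash
python3 p.py .6305 .27 .1 -18.9; python3 - <<'E'
from m import *
snap("wrist","w6"); P,H,I=load("w6"); z=P[...,2]
m=(z>.007)&(z<.04)&(abs(P[...,0]-.63)<.08)&(abs(P[...,1]-.27)<.08)
if m.sum()>50: print("beA",m.sum(),rect(P[big(m)])); m&=z>.0145; print(rect(P[m]))
E
```

```text
tcp [0.6211 0.1927 0.2219] yaw -18.7 j7 -0.34 t 15.7 off [ 0.51  -0.104  0.811] rot [-0.001  0.001  0.002]
beA 1094 (array([632.1, 270.1]), array([15.9, 99.2]), 70.4)
(array([631.8, 269.5]), array([15.1, 39.6]), 70.4)
```

Call:
drive_tool(
  rows=[
    {"offset": [0.2, -0.05, 0.1], "rotation": [0, 0, 0.006], "claw": 0.6},
    {"offset": [0.4, -0.1, 0.25], "rotation": [0, 0, 0.006], "claw": 0.6},
    {"offset": [0.51, -0.11, 0.4], "rotation": [0, 0, 0.006], "claw": 0.6},
    {"offset": [0.51, -0.11, 0.6], "rotation": [0, 0, 0.006], "claw": 0.6},
    {"offset": [0.51, -0.11, 0.8], "rotation": [0, 0, 0.006], "claw": 0.6},
    {"offset": [0.51, -0.11, 0.95], "rotation": [0, 0, 0.006], "claw": 0.6},
    {"offset": [0.51, -0.11, 1], "rotation": [0, 0, 0.006], "claw": 0.6},
    {"offset": [0.51, -0.11, 1], "rotation": [0, 0, 0.006], "claw": 0.6},
    {"offset": [0.51, -0.11, 1], "rotation": [0, 0, 0.006], "claw": 0.6},
    {"offset": [0.51, -0.11, 1], "rotation": [0, 0, 0.006], "claw": 0.6},
  ],
)

```text
clock: 16.58
tcp_pos: [0.6324, 0.2706, 0.0756]
orientation: [2.566, 1.811, 0.004]
contact_force: [0.4, -0.2, 0.6]
grip_width: 0.0512
gripper_force: 0.0
```

```bash
python3 p.py .6318 .27 .005 -19.5
```

```text
tcp [0.6324 0.2706 0.0756] yaw -19.6 j7 -0.36 t 16.6 off [-0.006 -0.004  0.471] rot [ 0.001 -0.001 -0.001]
```

Call:
drive_tool(
  rows=[
    {"offset": [-0.004, -0.003, 0.15], "rotation": [0, 0, 0], "claw": 0.6},
    {"offset": [-0.004, -0.003, 0.3], "rotation": [0, 0, 0], "claw": 0.6},
    {"offset": [-0.004, -0.003, 0.42], "rotation": [0, 0, 0], "claw": 0.6},
    {"offset": [-0.004, -0.003, 0.455], "rotation": [0, 0, 0], "claw": 0.6},
    {"offset": [-0.004, -0.003, 0.455], "rotation": [0, 0, 0], "claw": 0.6},
    {"offset": [-0.004, -0.003, 0.455], "rotation": [0, 0, 0], "claw": 0.6},
    {"offset": [-0.004, -0.003, 0.455], "rotation": [0, 0, 0], "claw": 0.6},
  ],
)

```text
clock: 17.17
tcp_pos: [0.6319, 0.2705, 0.0075]
orientation: [2.566, 1.811, 0.005]
contact_force: [1.4, 1.0, 0.5]
grip_width: 0.0508
gripper_force: 0.0
```

Call:
drive_tool(
  rows=[
    {"offset": [0, 0, 0.014], "rotation": [0, 0, 0], "claw": 0.5},
    {"offset": [0, 0, 0.014], "rotation": [0, 0, 0], "claw": 0.3},
    {"offset": [0, 0, 0.014], "rotation": [0, 0, 0], "claw": 0.15},
    {"offset": [0, 0, 0.014], "rotation": [0, 0, 0], "claw": 0.02},
    {"offset": [0, 0, 0.014], "rotation": [0, 0, 0], "claw": 0.02},
    {"offset": [0, 0, 0.014], "rotation": [0, 0, 0], "claw": 0.02},
    {"offset": [0, 0, 0.014], "rotation": [0, 0, 0], "claw": 0.02},
    {"offset": [0, 0, 0.014], "rotation": [0, 0, 0], "claw": 0.02},
    {"offset": [0, 0, 0.014], "rotation": [0, 0, 0], "claw": 0.02},
  ],
  force=30,
)

```text
clock: 17.92
tcp_pos: [0.6309, 0.2704, 0.004]
orientation: [-2.567, -1.811, -0.001]
contact_force: [-0.5, 0.6, 5.4]
grip_width: 0.0149
gripper_force: 31.1
```

```bash
python3 -c "
from h import *
from wg import C,Rw
import numpy as np
for x in(.055,-.055): print(C+Rw@np.array([x,0]))"; python3 p.py .6117 .0763 .15 -6.4
```

```text
[0.61165724 0.07626921]
[0.50234276 0.08853079]
tcp [0.6309 0.2704 0.004 ] yaw -19.6 j7 -0.32 t 17.9 off [-1.261  0.314 -0.974] rot [ 0.    -0.    -0.115]
```

Call:
drive_tool(
  rows=[
    {"offset": [0, 0, -0.1], "rotation": [0, 0, 0], "claw": 0.02},
    {"offset": [0, 0, -0.3], "rotation": [0, 0, 0], "claw": 0.02},
    {"offset": [0, 0, -0.55], "rotation": [0, 0, 0], "claw": 0.02},
    {"offset": [0, 0, -0.8], "rotation": [0, 0, 0], "claw": 0.02},
    {"offset": [0, 0, -1], "rotation": [0, 0, 0], "claw": 0.02},
    {"offset": [0, 0, -1], "rotation": [0, 0, 0], "claw": 0.02},
    {"offset": [-0.2, 0.05, -1], "rotation": [0, 0, 0], "claw": 0.02},
    {"offset": [-0.4, 0.1, -1], "rotation": [0, 0, 0], "claw": 0.02},
    {"offset": [-0.6, 0.16, -1], "rotation": [0, 0, 0], "claw": 0.02},
    {"offset": [-0.6, 0.16, -1], "rotation": [0, 0, 0], "claw": 0.02},
  ],
)

```text
clock: 18.75
tcp_pos: [0.6226, 0.1681, 0.1547]
orientation: [2.573, 1.797, -0.003]
contact_force: [1.5, -1.7, 0.6]
grip_width: 0.0149
gripper_force: 30.4
```

Call:
drive_tool(
  rows=[
    {"offset": [-0.2, 0.05, 0], "rotation": [0, 0, -0.05], "claw": 0.02},
    {"offset": [-0.4, 0.1, 0], "rotation": [0, 0, -0.1], "claw": 0.02},
    {"offset": [-0.6, 0.15, 0], "rotation": [0, 0, -0.115], "claw": 0.02},
    {"offset": [-0.66, 0.155, 0], "rotation": [0, 0, -0.115], "claw": 0.02},
    {"offset": [-0.66, 0.155, 0], "rotation": [0, 0, -0.115], "claw": 0.02},
    {"offset": [-0.66, 0.155, 0], "rotation": [0, 0, -0.115], "claw": 0.02},
    {"offset": [-0.66, 0.155, 0], "rotation": [0, 0, -0.115], "claw": 0.02},
    {"offset": [-0.66, 0.155, 0], "rotation": [0, 0, -0.115], "claw": 0.02},
  ],
)

```text
clock: 19.42
tcp_pos: [0.6118, 0.0785, 0.1532]
orientation: [-2.339, -2.096, -0.0]
contact_force: [0.2, 0.3, -0.0]
grip_width: 0.0151
gripper_force: 30.4
```

```bash
python3 p.py .6117 .0763 .108 -6.4; python3 - <<'E'
from h import *
snap("wrist","w7")
E
```

```text
tcp [0.6118 0.0785 0.1532] yaw -6.3 j7 0.06 t 19.4 off [-0.015  0.001  0.302] rot [-0.    -0.     0.001]
```

View pics/w7.png

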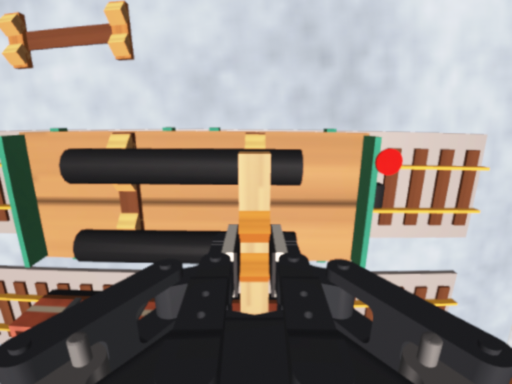

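Bearer A is held square at about (255,210), over the far bolster at (256,140), chocks up. Next I lower it.

Call:
drive_tool(
  rows=[
    {"offset": [-0.012, 0, 0.08], "rotation": [0, 0, 0], "claw": 0.02},
    {"offset": [-0.012, 0, 0.16], "rotation": [0, 0, 0], "claw": 0.02},
    {"offset": [-0.012, 0, 0.24], "rotation": [0, 0, 0], "claw": 0.02},
    {"offset": [-0.012, 0, 0.28], "rotation": [0, 0, 0], "claw": 0.02},
    {"offset": [-0.012, 0, 0.29], "rotation": [0, 0, 0], "claw": 0.02},
    {"offset": [-0.012, 0, 0.295], "rotation": [0, 0, 0], "claw": 0.02},
    {"offset": [-0.012, 0, 0.3], "rotation": [0, 0, 0], "claw": 0.02},
    {"offset": [-0.012, 0, 0.305], "rotation": [0, 0, 0], "claw": 0.02},
    {"offset": [-0.012, 0, 0.305], "rotation": [0, 0, 0], "claw": 0.02},
    {"offset": [-0.012, 0, 0.305], "rotation": [0, 0, 0], "claw": 0.02},
  ],
)

```text
clock: 20.3
tcp_pos: [0.6117, 0.0745, 0.1081]
orientation: [2.342, 2.093, 0.001]
contact_force: [-0.1, -0.1, -0.4]
grip_width: 0.0153
gripper_force: 30.4
```

```bash
python3 p.py .6117 .0763 .1055 -6.4; python3 - <<'E'
from wg import *
W,H,I=look("wrist","w8")
m=(H[...,2]>110)&(abs(W[...,0]-.055)<.03)&(W[...,2]>.044)&(W[...,2]<.075)&(W[...,1]>.02); rep("bearer end",W[big(m)]); p=W[big(m)]; print("ymax",np.percentile(p[:,1],99), "x",np.percentile(p[:,0],[2,98]),"z",np.percentile(p[:,2],50))
E
```

```text
tcp [0.6117 0.0745 0.1081] yaw -6.4 j7 0.10 t 20.3 off [ 0.012 -0.001  0.017] rot [ 0. -0. -0.]
bearer end 1783 rect mm [56.2 34.2] [16.  28.3] ang 89.2 mean [56.2 35.  53.8] ztop 55.1
ymax 0.04824827890833685 x [0.04851056 0.06395614] z 0.05398427133225178
```

Call:
drive_tool(
  rows=[
    {"offset": [0.008, 0, 0.005], "rotation": [0, 0, 0], "claw": 0.02},
    {"offset": [0.008, 0, 0.01], "rotation": [0, 0, 0], "claw": 0.02},
    {"offset": [0.008, 0, 0.015], "rotation": [0, 0, 0], "claw": 0.02},
    {"offset": [0.008, 0, 0.018], "rotation": [0, 0, 0], "claw": 0.02},
    {"offset": [0.008, 0, 0.018], "rotation": [0, 0, 0], "claw": 0.02},
  ],
)

```text
clock: 20.77
tcp_pos: [0.6117, 0.0759, 0.1057]
orientation: [-2.342, -2.093, -0.001]
contact_force: [-2.0, 0.6, 5.7]
grip_width: 0.015
gripper_force: 31.1
```

Call:
drive_tool(
  rows=[
    {"offset": [0, 0, -0.003], "rotation": [0, 0, 0], "claw": 0.15},
    {"offset": [0, 0, -0.003], "rotation": [0, 0, 0], "claw": 0.3},
    {"offset": [0, 0, -0.003], "rotation": [0, 0, 0], "claw": 0.45},
    {"offset": [0, 0, -0.003], "rotation": [0, 0, 0], "claw": 0.5},
    {"offset": [0, 0, -0.003], "rotation": [0, 0, 0], "claw": 0.5},
    {"offset": [0, 0, -0.1], "rotation": [0, 0, 0], "claw": 0.5},
    {"offset": [0, 0, -0.3], "rotation": [0, 0, 0], "claw": 0.5},
    {"offset": [0, 0, -0.55], "rotation": [0, 0, 0], "claw": 0.5},
    {"offset": [0, 0, -0.75], "rotation": [0, 0, 0], "claw": 0.5},
    {"offset": [0, 0, -0.75], "rotation": [0, 0, 0], "claw": 0.5},
    {"offset": [0, 0, -0.75], "rotation": [0, 0, 0], "claw": 0.5},
  ],
)

```text
clock: 21.68
tcp_pos: [0.6129, 0.0755, 0.2204]
orientation: [2.341, 2.092, 0.007]
contact_force: [-0.5, -0.8, -0.6]
grip_width: 0.0428
gripper_force: 0.0
```

```bash
python3 p.py .625 -.291 .22 24.4; python3 - <<'E'
from wg import *
W,H,I=look("wrist","w9")
m=(H[...,2]>110)&(abs(W[...,0]-.055)<.03)&(W[...,2]>.044)&(W[...,2]<.075)&(abs(W[...,1])<.07); rep("bearer",W[big(m)])
E
```

```text
tcp [0.6129 0.0755 0.2204] yaw -6.4 j7 0.01 t 21.7 off [-2.419e+00  3.540e-01 -1.000e-03] rot [ 0.002 -0.    -0.269]
bearer 1766 rect mm [56.2 -0.9] [ 16.  100.6] ang 90.0 mean [56.2  2.8 53.8] ztop 61.1
```

Call:
drive_tool(
  rows=[
    {"offset": [-0.25, 0.03, 0], "rotation": [0, 0, 0], "claw": 0.6},
    {"offset": [-0.5, 0.07, 0], "rotation": [0, 0, 0], "claw": 0.6},
    {"offset": [-0.75, 0.11, 0], "rotation": [0, 0, 0], "claw": 0.6},
    {"offset": [-1, 0.15, 0], "rotation": [0, 0, 0], "claw": 0.6},
    {"offset": [-1, 0.15, 0], "rotation": [0, 0, 0], "claw": 0.6},
  ],
)

```text
clock: 22.15
tcp_pos: [0.615, -0.0863, 0.2174]
orientation: [2.352, 2.078, -0.007]
contact_force: [-0.5, -1.5, 0.8]
grip_width: 0.0515
gripper_force: 0.0
```

Call:
drive_tool(
  rows=[
    {"offset": [-0.25, 0.03, 0], "rotation": [0, 0, -0.05], "claw": 0.6},
    {"offset": [-0.5, 0.07, 0], "rotation": [0, 0, -0.1], "claw": 0.6},
    {"offset": [-0.75, 0.11, 0], "rotation": [0, 0, -0.15], "claw": 0.6},
    {"offset": [-0.9, 0.14, 0], "rotation": [0, 0, -0.2], "claw": 0.6},
    {"offset": [-0.9, 0.14, 0], "rotation": [0, 0, -0.25], "claw": 0.6},
    {"offset": [-0.9, 0.14, 0], "rotation": [0, 0, -0.269], "claw": 0.6},
    {"offset": [-0.9, 0.14, 0], "rotation": [0, 0, -0.269], "claw": 0.6},
    {"offset": [-0.9, 0.14, 0], "rotation": [0, 0, -0.269], "claw": 0.6},
    {"offset": [-0.9, 0.14, 0], "rotation": [0, 0, -0.269], "claw": 0.6},
  ],
)

```text
clock: 22.9
tcp_pos: [0.6227, -0.2116, 0.2168]
orientation: [-1.702, -2.639, 0.001]
contact_force: [-0.5, 0.5, -0.5]
grip_width: 0.0515
gripper_force: 0.0
```

```bash
python3 - <<'E'
from m import *
snap("wrist","w10"); P,H,I=load("w10"); z=P[...,2]
m=(z>.007)&(z<.04)&(abs(P[...,0]-.625)<.08)&(abs(P[...,1]+.29)<.07)
print("beB",m.sum(),rect(P[big(m)])); m&=z>.0145; print(rect(P[m]))
E
python3 p.py .6255 -.291 .08 24.4; 
```

```text
beB 846 (array([ 626.5, -290.9]), array([ 16.1, 100.6]), -65.6)
(array([ 626.4, -290.4]), array([16.1, 39.5]), -65.9)
tcp [ 0.6228 -0.2117  0.2169] yaw 24.4 j7 0.95 t 22.9 off [-0.49  -0.201  0.913] rot [-0. -0. -0.]
```

Call:
drive_tool(
  rows=[
    {"offset": [-0.2, -0.08, 0.1], "rotation": [0, 0, 0], "claw": 0.6},
    {"offset": [-0.4, -0.16, 0.25], "rotation": [0, 0, 0], "claw": 0.6},
    {"offset": [-0.487, -0.195, 0.45], "rotation": [0, 0, 0], "claw": 0.6},
    {"offset": [-0.487, -0.195, 0.65], "rotation": [0, 0, 0], "claw": 0.6},
    {"offset": [-0.487, -0.195, 0.85], "rotation": [0, 0, 0], "claw": 0.6},
    {"offset": [-0.487, -0.195, 0.95], "rotation": [0, 0, 0], "claw": 0.6},
    {"offset": [-0.487, -0.195, 0.95], "rotation": [0, 0, 0], "claw": 0.6},
    {"offset": [-0.487, -0.195, 0.95], "rotation": [0, 0, 0], "claw": 0.6},
    {"offset": [-0.487, -0.195, 0.95], "rotation": [0, 0, 0], "claw": 0.6},
  ],
)

```text
clock: 23.7
tcp_pos: [0.6278, -0.2913, 0.0769]
orientation: [1.699, 2.639, 0.001]
contact_force: [0.8, -0.1, -0.1]
grip_width: 0.0509
gripper_force: 0.0
```

```bash
python3 p.py .6264 -.2907 .0055 24.3; 
```

```text
tcp [ 0.6278 -0.2913  0.0769] yaw 24.4 j7 1.14 t 23.7 off [ 0.009 -0.008  0.476] rot [0.001 0.001 0.001]
```

Call:
drive_tool(
  rows=[
    {"offset": [0.007, -0.006, 0.15], "rotation": [0, 0, 0], "claw": 0.6},
    {"offset": [0.007, -0.006, 0.3], "rotation": [0, 0, 0], "claw": 0.6},
    {"offset": [0.007, -0.006, 0.42], "rotation": [0, 0, 0], "claw": 0.6},
    {"offset": [0.007, -0.006, 0.462], "rotation": [0, 0, 0], "claw": 0.6},
    {"offset": [0.007, -0.006, 0.462], "rotation": [0, 0, 0], "claw": 0.6},
    {"offset": [0.007, -0.006, 0.462], "rotation": [0, 0, 0], "claw": 0.6},
    {"offset": [0.007, -0.006, 0.462], "rotation": [0, 0, 0], "claw": 0.6},
  ],
)

```text
clock: 24.28
tcp_pos: [0.6265, -0.2912, 0.0078]
orientation: [1.7, 2.638, 0.001]
contact_force: [0.4, 0.5, 0.7]
grip_width: 0.0515
gripper_force: 0.0
```

Call:
drive_tool(
  rows=[
    {"offset": [0, 0, 0.016], "rotation": [0, 0, 0], "claw": 0.5},
    {"offset": [0, 0, 0.016], "rotation": [0, 0, 0], "claw": 0.3},
    {"offset": [0, 0, 0.016], "rotation": [0, 0, 0], "claw": 0.15},
    {"offset": [0, 0, 0.016], "rotation": [0, 0, 0], "claw": 0.02},
    {"offset": [0, 0, 0.016], "rotation": [0, 0, 0], "claw": 0.02},
    {"offset": [0, 0, 0.016], "rotation": [0, 0, 0], "claw": 0.02},
    {"offset": [0, 0, 0.016], "rotation": [0, 0, 0], "claw": 0.02},
    {"offset": [0, 0, 0.016], "rotation": [0, 0, 0], "claw": 0.02},
    {"offset": [0, 0, 0.016], "rotation": [0, 0, 0], "claw": 0.02},
  ],
)

```text
clock: 25.03
tcp_pos: [0.6257, -0.2906, 0.0039]
orientation: [1.701, 2.64, 0.0]
contact_force: [-0.2, 0.1, 5.8]
grip_width: 0.015
gripper_force: 31.2
```

Call:
drive_tool(
  rows=[
    {"offset": [0, 0, -0.1], "rotation": [0, 0, 0], "claw": 0.02},
    {"offset": [0, 0, -0.3], "rotation": [0, 0, 0], "claw": 0.02},
    {"offset": [0, 0, -0.55], "rotation": [0, 0, 0], "claw": 0.02},
    {"offset": [0, 0, -0.8], "rotation": [0, 0, 0], "claw": 0.02},
    {"offset": [0, 0, -1], "rotation": [0, 0, 0], "claw": 0.02},
    {"offset": [0, 0, -1], "rotation": [0, 0, 0], "claw": 0.02},
    {"offset": [0, 0, -1], "rotation": [0, 0, 0], "claw": 0.02},
  ],
)

```text
clock: 25.62
tcp_pos: [0.6262, -0.2912, 0.1562]
orientation: [1.7, 2.637, 0.002]
contact_force: [-0.9, 0.2, -0.6]
grip_width: 0.0149
gripper_force: 30.5
```

```bash
python3 p.py .5023 .0885 .2 -6.4; 
```

```text
tcp [ 0.6262 -0.2912  0.1562] yaw 24.4 j7 1.10 t 25.6 off [ 2.646  0.294 -0.299] rot [0.002 0.001 0.269]
```

Call:
drive_tool(
  rows=[
    {"offset": [0, 0, -0.2], "rotation": [0, 0, 0], "claw": 0.02},
    {"offset": [0.25, 0.03, -0.35], "rotation": [0, 0, 0], "claw": 0.02},
    {"offset": [0.5, 0.06, -0.35], "rotation": [0, 0, 0], "claw": 0.02},
    {"offset": [0.75, 0.09, -0.35], "rotation": [0, 0, 0], "claw": 0.02},
    {"offset": [0.95, 0.1, -0.35], "rotation": [0, 0, 0], "claw": 0.02},
  ],
)

```text
clock: 26.03
tcp_pos: [0.5786, -0.151, 0.2046]
orientation: [-1.698, -2.64, -0.0]
contact_force: [0.4, 0.8, 0.0]
grip_width: 0.0152
gripper_force: 30.5
```

Call:
drive_tool(
  rows=[
    {"offset": [0.25, 0.03, 0], "rotation": [0, 0, 0], "claw": 0.02},
    {"offset": [0.5, 0.06, 0], "rotation": [0, 0, 0], "claw": 0.02},
    {"offset": [0.75, 0.09, 0], "rotation": [0, 0, 0.05], "claw": 0.02},
    {"offset": [0.95, 0.1, 0], "rotation": [0, 0, 0.1], "claw": 0.02},
    {"offset": [0.95, 0.1, 0], "rotation": [0, 0, 0.15], "claw": 0.02},
    {"offset": [0.95, 0.1, 0], "rotation": [0, 0, 0.2], "claw": 0.02},
    {"offset": [0.95, 0.1, 0], "rotation": [0, 0, 0.25], "claw": 0.02},
    {"offset": [0.95, 0.1, 0], "rotation": [0, 0, 0.269], "claw": 0.02},
    {"offset": [0.95, 0.1, 0], "rotation": [0, 0, 0.269], "claw": 0.02},
    {"offset": [0.95, 0.1, 0], "rotation": [0, 0, 0.269], "claw": 0.02},
  ],
)

```text
clock: 26.87
tcp_pos: [0.534, -0.0184, 0.2049]
orientation: [-2.34, -2.095, 0.003]
contact_force: [-0.1, 1.0, -0.0]
grip_width: 0.0152
gripper_force: 30.5
```

```bash
python3 p.py .5023 .0885 .15 -6.4; 
```

```text
tcp [ 0.534  -0.0184  0.2049] yaw -6.3 j7 0.10 t 26.9 off [ 0.685 -0.288  0.366] rot [-0.001  0.     0.001]
```

Call:
drive_tool(
  rows=[
    {"offset": [0.2, -0.08, 0], "rotation": [0, 0, 0], "claw": 0.02},
    {"offset": [0.4, -0.16, 0], "rotation": [0, 0, 0], "claw": 0.02},
    {"offset": [0.6, -0.25, 0.1], "rotation": [0, 0, 0], "claw": 0.02},
    {"offset": [0.68, -0.285, 0.2], "rotation": [0, 0, 0], "claw": 0.02},
    {"offset": [0.68, -0.285, 0.36], "rotation": [0, 0, 0], "claw": 0.02},
    {"offset": [0.68, -0.285, 0.366], "rotation": [0, 0, 0], "claw": 0.02},
    {"offset": [0.68, -0.285, 0.366], "rotation": [0, 0, 0], "claw": 0.02},
    {"offset": [0.68, -0.285, 0.366], "rotation": [0, 0, 0], "claw": 0.02},
    {"offset": [0.68, -0.285, 0.366], "rotation": [0, 0, 0], "claw": 0.02},
  ],
)

```text
clock: 27.62
tcp_pos: [0.5046, 0.0867, 0.152]
orientation: [2.343, 2.091, 0.002]
contact_force: [-0.2, 0.6, -0.0]
grip_width: 0.015
gripper_force: 30.5
```

```bash
python3 p.py .5023 .0885 .108 -6.4; python3 - <<'E'
from wg import *
W,H,I=look("wrist","w11")
m=(H[...,2]>110)&(abs(W[...,0]+.055)<.03)&(W[...,2]>.07)&(W[...,2]<.12)&(W[...,1]>.02); p=W[big(m)]; print("ymax",np.percentile(p[:,1],99), "x",np.percentile(p[:,0],[2,98]),"z",np.percentile(p[:,2],50))
E
```

```text
tcp [0.5046 0.0867 0.152 ] yaw -6.5 j7 -0.07 t 27.6 off [ 0.01  -0.017  0.293] rot [ 0.001 -0.    -0.001]
ymax 0.04830046170299907 x [-0.05917579 -0.04376727] z 0.09818813487709843
```

Call:
drive_tool(
  rows=[
    {"offset": [0.01, -0.02, 0.08], "rotation": [0, 0, 0], "claw": 0.02},
    {"offset": [0.01, -0.02, 0.16], "rotation": [0, 0, 0], "claw": 0.02},
    {"offset": [0.01, -0.02, 0.23], "rotation": [0, 0, 0], "claw": 0.02},
    {"offset": [0.01, -0.02, 0.27], "rotation": [0, 0, 0], "claw": 0.02},
    {"offset": [0.01, -0.02, 0.28], "rotation": [0, 0, 0], "claw": 0.02},
    {"offset": [0.01, -0.02, 0.285], "rotation": [0, 0, 0], "claw": 0.02},
    {"offset": [0.01, -0.02, 0.29], "rotation": [0, 0, 0], "claw": 0.02},
    {"offset": [0.01, -0.02, 0.295], "rotation": [0, 0, 0], "claw": 0.02},
    {"offset": [0.01, -0.02, 0.3], "rotation": [0, 0, 0], "claw": 0.02},
    {"offset": [0.01, -0.02, 0.3], "rotation": [0, 0, 0], "claw": 0.02},
    {"offset": [0.01, -0.02, 0.3], "rotation": [0, 0, 0], "claw": 0.02},
  ],
)

```text
clock: 28.58
tcp_pos: [0.501, 0.0895, 0.1061]
orientation: [2.342, 2.094, 0.001]
contact_force: [0.3, 0.9, 0.7]
grip_width: 0.0151
gripper_force: 30.5
```

Call:
drive_tool(
  rows=[
    {"offset": [0, 0, 0.005], "rotation": [0, 0, 0], "claw": 0.02},
    {"offset": [0, 0, 0.01], "rotation": [0, 0, 0], "claw": 0.02},
    {"offset": [0, 0, 0.01], "rotation": [0, 0, 0], "claw": 0.02},
    {"offset": [0, 0, 0.01], "rotation": [0, 0, 0], "claw": 0.02},
  ],
)

```text
clock: 28.92
tcp_pos: [0.5011, 0.0896, 0.1053]
orientation: [-2.342, -2.093, -0.001]
contact_force: [-3.5, 1.1, 11.3]
grip_width: 0.0155
gripper_force: 32.0
```

Call:
drive_tool(
  rows=[
    {"offset": [0, 0, -0.008], "rotation": [0, 0, 0], "claw": 0.02},
    {"offset": [0, 0, -0.008], "rotation": [0, 0, 0], "claw": 0.15},
    {"offset": [0, 0, -0.008], "rotation": [0, 0, 0], "claw": 0.3},
    {"offset": [0, 0, -0.008], "rotation": [0, 0, 0], "claw": 0.45},
    {"offset": [0, 0, -0.008], "rotation": [0, 0, 0], "claw": 0.5},
    {"offset": [0, 0, -0.008], "rotation": [0, 0, 0], "claw": 0.5},
    {"offset": [0, 0, -0.1], "rotation": [0, 0, 0], "claw": 0.5},
    {"offset": [0, 0, -0.3], "rotation": [0, 0, 0], "claw": 0.5},
    {"offset": [0, 0, -0.55], "rotation": [0, 0, 0], "claw": 0.5},
    {"offset": [0, 0, -0.75], "rotation": [0, 0, 0], "claw": 0.5},
    {"offset": [0, 0, -0.75], "rotation": [0, 0, 0], "claw": 0.5},
    {"offset": [0, 0, -0.75], "rotation": [0, 0, 0], "claw": 0.5},
  ],
)

```text
clock: 29.92
tcp_pos: [0.5019, 0.0899, 0.2184]
orientation: [2.342, 2.094, 0.006]
contact_force: [0.1, 0.4, -0.4]
grip_width: 0.0429
gripper_force: 0.0
```

```bash
python3 p.py .451 -.3725 .22 91; python3 - <<'E'
from wg import *
W,H,I=look("wrist","w12")
for x in(-.055,.055):
    m=(H[...,2]>110)&(abs(W[...,0]-x)<.03)&(W[...,2]>.044)&(W[...,2]<.075)&(abs(W[...,1])<.07)
    if m.sum()>50: rep("bearer",W[big(m)])
E
```

```text
tcp [0.5019 0.0899 0.2184] yaw -6.4 j7 -0.16 t 29.9 off [-3.101  0.006 -0.019] rot [ 0.    -0.002  0.721]
bearer 1763 rect mm [-55.2   0.2] [ 15.8 100.7] ang -90.0 mean [-55.2   3.5  53.7] ztop 61.1
bearer 2034 rect mm [55.9 -0.5] [17.3 99.6] ang 89.7 mean [54.5  2.7 52.9] ztop 60.9
```

Call:
drive_tool(
  rows=[
    {"offset": [-0.25, 0, 0], "rotation": [0, 0, 0], "claw": 0.6},
    {"offset": [-0.5, 0, 0], "rotation": [0, 0, 0], "claw": 0.6},
    {"offset": [-0.75, 0, 0], "rotation": [0, 0, 0], "claw": 0.6},
    {"offset": [-1, 0, 0], "rotation": [0, 0, 0], "claw": 0.6},
    {"offset": [-1, 0, 0], "rotation": [0, 0, 0], "claw": 0.6},
  ],
)

```text
clock: 30.38
tcp_pos: [0.4814, -0.0673, 0.216]
orientation: [2.353, 2.081, -0.005]
contact_force: [0.3, -0.6, 0.7]
grip_width: 0.0513
gripper_force: 0.0
```

Call:
drive_tool(
  rows=[
    {"offset": [-0.25, 0, 0], "rotation": [0, 0, -0.06], "claw": 0.6},
    {"offset": [-0.5, 0, 0], "rotation": [0, 0, -0.12], "claw": 0.6},
    {"offset": [-0.75, 0, 0], "rotation": [0, 0, -0.18], "claw": 0.6},
    {"offset": [-1, 0, 0], "rotation": [0, 0, -0.24], "claw": 0.6},
    {"offset": [-1, 0, 0], "rotation": [0, 0, -0.3], "claw": 0.6},
    {"offset": [-1, 0, 0], "rotation": [0, 0, -0.36], "claw": 0.6},
    {"offset": [-1, 0, 0], "rotation": [0, 0, -0.42], "claw": 0.6},
    {"offset": [-1, 0, 0], "rotation": [0, 0, -0.48], "claw": 0.6},
    {"offset": [-1, 0, 0], "rotation": [0, 0, -0.54], "claw": 0.6},
    {"offset": [-1, 0, 0], "rotation": [0, 0, -0.6], "claw": 0.6},
    {"offset": [-1, 0, 0], "rotation": [0, 0, -0.66], "claw": 0.6},
    {"offset": [-1, 0, 0], "rotation": [0, 0, -0.72], "claw": 0.6},
    {"offset": [-1, 0, 0], "rotation": [0, 0, -0.78], "claw": 0.6},
    {"offset": [-1, 0, 0], "rotation": [0, 0, -0.84], "claw": 0.6},
    {"offset": [-1, 0, 0], "rotation": [0, 0, -0.85], "claw": 0.6},
    {"offset": [-1, 0, 0], "rotation": [0, 0, -0.85], "claw": 0.6},
    {"offset": [-1, 0, 0], "rotation": [0, 0, -0.85], "claw": 0.6},
  ],
)

```text
clock: 31.8
tcp_pos: [0.4669, -0.2085, 0.2161]
orientation: [0.022, -3.14, -0.001]
contact_force: [0.2, -0.2, -0.3]
grip_width: 0.0511
gripper_force: 0.0
```

```bash
python3 - <<'E'
from m import *
snap("wrist","w13"); P,H,I=load("w13"); z=P[...,2];h=H[...,0]; m=(h>20)&(h<35)&(H[...,1]>150)&(z>.024)&(z<.06)&(P[...,0]>.3)
m=big(m); p=P[m]; f=cv2.fitLine(p[:,:2].astype(np.float32),cv2.DIST_L2,0,.01,.01).ravel(); print("yel",m.sum(),rect(p),np.percentile(p[:,2],95),np.degrees(np.arctan(f[1]/f[0])))
E
python3 p.py .451 -.3722 .1 90.7
```

```text
yel 2660 (array([ 451.5, -371.7]), array([ 21.7, 179.2]), 0.9) 0.037185347482018384 0.82833815
tcp [ 0.4671 -0.2085  0.2163] yaw 90.8 j7 2.04 t 31.9 off [ 0.122 -1.09   0.775] rot [ 0.    -0.001  0.001]
```

Call:
drive_tool(
  rows=[
    {"offset": [0.05, -0.3, 0], "rotation": [0, 0, 0], "claw": 0.6},
    {"offset": [0.1, -0.6, 0.1], "rotation": [0, 0, 0], "claw": 0.6},
    {"offset": [0.11, -0.9, 0.25], "rotation": [0, 0, 0], "claw": 0.6},
    {"offset": [0.11, -1, 0.4], "rotation": [0, 0, 0], "claw": 0.6},
    {"offset": [0.11, -1, 0.6], "rotation": [0, 0, 0], "claw": 0.6},
    {"offset": [0.11, -1, 0.75], "rotation": [0, 0, 0], "claw": 0.6},
    {"offset": [0.11, -1, 0.75], "rotation": [0, 0, 0], "claw": 0.6},
    {"offset": [0.11, -1, 0.75], "rotation": [0, 0, 0], "claw": 0.6},
    {"offset": [0.11, -1, 0.75], "rotation": [0, 0, 0], "claw": 0.6},
  ],
)

```text
clock: 32.6
tcp_pos: [0.4542, -0.3591, 0.1056]
orientation: [-0.027, 3.14, -0.001]
contact_force: [-0.1, -0.2, 0.7]
grip_width: 0.0509
gripper_force: 0.0
```

```bash
python3 p.py .4515 -.372 .08 90.8
```

```text
tcp [ 0.4542 -0.3591  0.1056] yaw 91.0 j7 2.46 t 32.6 off [ 0.02  -0.085  0.171] rot [-0.     0.001  0.001]
```

Call:
drive_tool(
  rows=[
    {"offset": [0.015, -0.085, 0], "rotation": [0, 0, 0], "claw": 0.6},
    {"offset": [0.015, -0.085, 0.1], "rotation": [0, 0, 0], "claw": 0.6},
    {"offset": [0.015, -0.085, 0.2], "rotation": [0, 0, 0], "claw": 0.6},
    {"offset": [0.015, -0.085, 0.2], "rotation": [0, 0, 0], "claw": 0.6},
    {"offset": [0.015, -0.085, 0.2], "rotation": [0, 0, 0], "claw": 0.6},
  ],
)

```text
clock: 33.02
tcp_pos: [0.4516, -0.3724, 0.0753]
orientation: [-0.026, 3.141, -0.001]
contact_force: [-0.2, -0.1, -0.1]
grip_width: 0.0513
gripper_force: 0.0
```

```bash
python3 p.py .4515 -.372 .011 90.8
```

```text
tcp [ 0.4516 -0.3724  0.0753] yaw 91.0 j7 2.51 t 33.0 off [0.001 0.003 0.429] rot [-0.     0.     0.001]
```

Call:
drive_tool(
  rows=[
    {"offset": [0, 0.002, 0.15], "rotation": [0, 0, 0], "claw": 0.6},
    {"offset": [0, 0.002, 0.3], "rotation": [0, 0, 0], "claw": 0.6},
    {"offset": [0, 0.002, 0.4], "rotation": [0, 0, 0], "claw": 0.6},
    {"offset": [0, 0.002, 0.43], "rotation": [0, 0, 0], "claw": 0.6},
    {"offset": [0, 0.002, 0.43], "rotation": [0, 0, 0], "claw": 0.6},
    {"offset": [0, 0.002, 0.43], "rotation": [0, 0, 0], "claw": 0.35},
    {"offset": [0, 0.002, 0.43], "rotation": [0, 0, 0], "claw": 0.2},
    {"offset": [0, 0.002, 0.43], "rotation": [0, 0, 0], "claw": 0.05},
    {"offset": [0, 0.002, 0.43], "rotation": [0, 0, 0], "claw": 0.05},
    {"offset": [0, 0.002, 0.43], "rotation": [0, 0, 0], "claw": 0.05},
    {"offset": [0, 0.002, 0.43], "rotation": [0, 0, 0], "claw": 0.05},
    {"offset": [0, 0.002, 0.43], "rotation": [0, 0, 0], "claw": 0.05},
  ],
  force=35,
)

```text
clock: 34.02
tcp_pos: [0.4524, -0.3731, 0.0116]
orientation: [-0.026, 3.139, -0.004]
contact_force: [-1.4, -2.1, 7.6]
grip_width: 0.0208
gripper_force: 34.9
```

Call:
drive_tool(
  rows=[
    {"offset": [0, 0, -0.1], "rotation": [0, 0, 0], "claw": 0.05},
    {"offset": [0, 0, -0.3], "rotation": [0, 0, 0], "claw": 0.05},
    {"offset": [0, 0, -0.5], "rotation": [0, 0, 0], "claw": 0.05},
    {"offset": [0, 0, -0.75], "rotation": [0, 0, 0], "claw": 0.05},
    {"offset": [0, 0, -1], "rotation": [0, 0, 0], "claw": 0.05},
    {"offset": [0, 0, -1], "rotation": [0, 0, 0], "claw": 0.05},
    {"offset": [0, 0, -1], "rotation": [0, 0, 0], "claw": 0.05},
  ],
)

```text
clock: 34.6
tcp_pos: [0.4527, -0.372, 0.1624]
orientation: [-0.027, 3.137, -0.003]
contact_force: [-0.9, -0.5, -1.2]
grip_width: 0.0206
gripper_force: 34.3
```

```bash
python3 p.py .557 .0824 .23 83.6;python3 - <<'E'
from m import *
snap("wrist","w14"); P,H,I=load("w14"); z=P[...,2];h=H[...,0]; m=(h>20)&(h<35)&(H[...,1]>150)&(z>.1)
m=big(m); p=P[m]; print("yel near end",np.percentile(p[:,0],[0,1]),rect(p))
E
```

```text
tcp [ 0.4527 -0.372   0.1624] yaw 91.0 j7 2.44 t 34.6 off [-0.751  3.016 -0.453] rot [-0.001  0.002  0.065]
yel near end [0.36133211 0.36254545] (array([ 425.6, -371.8]), array([ 22. , 128.3]), 0.9)
```

Call:
drive_tool(
  rows=[
    {"offset": [-0.05, 0.1, -0.2], "rotation": [0, 0, 0], "claw": 0.05},
    {"offset": [-0.1, 0.3, -0.4], "rotation": [0, 0, 0], "claw": 0.05},
    {"offset": [-0.15, 0.55, -0.47], "rotation": [0, 0, 0], "claw": 0.05},
    {"offset": [-0.2, 0.8, -0.47], "rotation": [0, 0, 0], "claw": 0.05},
    {"offset": [-0.25, 1, -0.47], "rotation": [0, 0, 0], "claw": 0.05},
  ],
)

```text
clock: 35.07
tcp_pos: [0.4861, -0.2175, 0.2296]
orientation: [0.029, -3.14, -0.003]
contact_force: [1.1, -0.5, -1.3]
grip_width: 0.0204
gripper_force: 34.5
```

Call:
drive_tool(
  rows=[
    {"offset": [-0.06, 0.25, 0], "rotation": [0, 0, 0], "claw": 0.05},
    {"offset": [-0.12, 0.5, 0], "rotation": [0, 0, 0], "claw": 0.05},
    {"offset": [-0.18, 0.75, 0], "rotation": [0, 0, 0], "claw": 0.05},
    {"offset": [-0.25, 1, 0], "rotation": [0, 0, 0], "claw": 0.05},
    {"offset": [-0.25, 1, 0], "rotation": [0, 0, 0], "claw": 0.05},
  ],
)

```text
clock: 35.48
tcp_pos: [0.522, -0.0604, 0.2283]
orientation: [0.046, -3.138, -0.006]
contact_force: [0.4, 0.4, 0.1]
grip_width: 0.0208
gripper_force: 34.5
```

Call:
drive_tool(
  rows=[
    {"offset": [-0.06, 0.25, 0], "rotation": [0, 0, 0.02], "claw": 0.05},
    {"offset": [-0.12, 0.5, 0], "rotation": [0, 0, 0.045], "claw": 0.05},
    {"offset": [-0.18, 0.75, 0], "rotation": [0, 0, 0.065], "claw": 0.05},
    {"offset": [-0.23, 0.93, 0], "rotation": [0, 0, 0.065], "claw": 0.05},
    {"offset": [-0.23, 0.93, 0], "rotation": [0, 0, 0.065], "claw": 0.05},
    {"offset": [-0.23, 0.93, 0], "rotation": [0, 0, 0.065], "claw": 0.05},
    {"offset": [-0.23, 0.93, 0], "rotation": [0, 0, 0.065], "claw": 0.05},
    {"offset": [-0.23, 0.93, 0], "rotation": [0, 0, 0.065], "claw": 0.05},
  ],
)

```text
clock: 36.15
tcp_pos: [0.5526, 0.068, 0.2296]
orientation: [-0.181, -3.135, 0.002]
contact_force: [-0.8, -1.5, -1.2]
grip_width: 0.0209
gripper_force: 34.6
```

```bash
python3 p.py .5575 .0822 .15 83.6
```

```text
tcp [0.5526 0.068  0.2296] yaw 83.4 j7 1.37 t 36.1 off [-0.022  0.098  0.53 ] rot [-0.001 -0.001 -0.002]
```

Call:
drive_tool(
  rows=[
    {"offset": [-0.02, 0.05, 0.1], "rotation": [0, 0, 0], "claw": 0.05},
    {"offset": [-0.02, 0.095, 0.25], "rotation": [0, 0, 0], "claw": 0.05},
    {"offset": [-0.02, 0.095, 0.4], "rotation": [0, 0, 0], "claw": 0.05},
    {"offset": [-0.02, 0.095, 0.5], "rotation": [0, 0, 0], "claw": 0.05},
    {"offset": [-0.02, 0.095, 0.53], "rotation": [0, 0, 0], "claw": 0.05},
    {"offset": [-0.02, 0.095, 0.53], "rotation": [0, 0, 0], "claw": 0.05},
    {"offset": [-0.02, 0.095, 0.53], "rotation": [0, 0, 0], "claw": 0.05},
    {"offset": [-0.02, 0.095, 0.53], "rotation": [0, 0, 0], "claw": 0.05},
  ],
)

```text
clock: 36.82
tcp_pos: [0.5588, 0.0832, 0.1521]
orientation: [0.179, 3.135, 0.001]
contact_force: [0.6, -0.2, -0.9]
grip_width: 0.0204
gripper_force: 34.6
```

```bash
python3 p.py .5575 .0822 .116 83.6; python3 - <<'E'
from wg import *
W,H,I=look("wrist","w15"); h=H[...,0]; m=(h>20)&(h<35)&(H[...,1]>150)&(W[...,2]>.07)
p=W[big(m)]; rep("yel",p); print("near end",p[:,0].min())
E
```

```text
tcp [0.5588 0.0832 0.1521] yaw 83.5 j7 1.40 t 36.8 off [ 0.008 -0.008  0.241] rot [ 0.     0.001 -0.001]
yel 11519 rect mm [-25.4   1.8] [ 21.9 128.6] ang -0.3 mean [-35.4   1.7 113. ] ztop 115.6
near end -0.08970788308529669
```

View pics/w15.png

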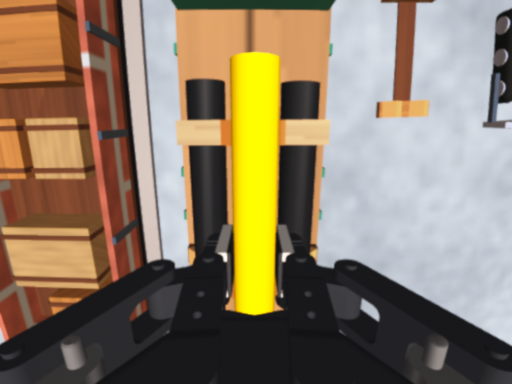

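The yellow pipe (255,180) lies between the black pipes and above the near bearer at row 132, well centred. Next I lower it.

Call:
drive_tool(
  rows=[
    {"offset": [0.004, -0.01, 0.07], "rotation": [0, 0, 0], "claw": 0.05},
    {"offset": [0.004, -0.01, 0.14], "rotation": [0, 0, 0], "claw": 0.05},
    {"offset": [0.004, -0.01, 0.19], "rotation": [0, 0, 0], "claw": 0.05},
    {"offset": [0.004, -0.01, 0.22], "rotation": [0, 0, 0], "claw": 0.05},
    {"offset": [0.004, -0.01, 0.23], "rotation": [0, 0, 0], "claw": 0.05},
    {"offset": [0.004, -0.01, 0.24], "rotation": [0, 0, 0], "claw": 0.05},
    {"offset": [0.004, -0.01, 0.245], "rotation": [0, 0, 0], "claw": 0.05},
    {"offset": [0.004, -0.01, 0.25], "rotation": [0, 0, 0], "claw": 0.05},
    {"offset": [0.004, -0.01, 0.25], "rotation": [0, 0, 0], "claw": 0.05},
    {"offset": [0.004, -0.01, 0.25], "rotation": [0, 0, 0], "claw": 0.05},
  ],
)

```text
clock: 37.7
tcp_pos: [0.5574, 0.0822, 0.1137]
orientation: [0.177, 3.136, 0.0]
contact_force: [1.0, -1.2, 0.3]
grip_width: 0.0206
gripper_force: 34.6
```

Call:
drive_tool(
  rows=[
    {"offset": [0, 0, 0.004], "rotation": [0, 0, 0], "claw": 0.05},
    {"offset": [0, 0, 0.008], "rotation": [0, 0, 0], "claw": 0.05},
    {"offset": [0, 0, 0.008], "rotation": [0, 0, 0], "claw": 0.05},
    {"offset": [0, 0, 0.008], "rotation": [0, 0, 0], "claw": 0.05},
  ],
)

```text
clock: 38.03
tcp_pos: [0.5576, 0.0821, 0.1131]
orientation: [0.178, 3.136, 0.001]
contact_force: [-1.0, -1.2, 6.5]
grip_width: 0.0207
gripper_force: 35.4
```

Contact, so release and retreat.

Call:
drive_tool(
  rows=[
    {"offset": [0, 0, -0.003], "rotation": [0, 0, 0], "claw": 0.05},
    {"offset": [0, 0, -0.003], "rotation": [0, 0, 0], "claw": 0.2},
    {"offset": [0, 0, -0.003], "rotation": [0, 0, 0], "claw": 0.35},
    {"offset": [0, 0, -0.003], "rotation": [0, 0, 0], "claw": 0.5},
    {"offset": [0, 0, -0.003], "rotation": [0, 0, 0], "claw": 0.5},
    {"offset": [0, 0, -0.003], "rotation": [0, 0, 0], "claw": 0.5},
    {"offset": [0, 0, -0.1], "rotation": [0, 0, 0], "claw": 0.5},
    {"offset": [0, 0, -0.3], "rotation": [0, 0, 0], "claw": 0.5},
    {"offset": [0, 0, -0.55], "rotation": [0, 0, 0], "claw": 0.5},
    {"offset": [0, 0, -0.8], "rotation": [0, 0, 0], "claw": 0.5},
    {"offset": [0, 0, -1], "rotation": [0, 0, 0], "claw": 0.5},
    {"offset": [0, 0, -1], "rotation": [0, 0, 0], "claw": 0.5},
    {"offset": [0, 0, -1], "rotation": [0, 0, 0], "claw": 0.5},
    {"offset": [0, 0, -1], "rotation": [0, 0, 0], "claw": 0.5},
  ],
)

```text
clock: 39.2
tcp_pos: [0.5566, 0.0824, 0.2616]
orientation: [-0.177, -3.136, -0.0]
contact_force: [-0.1, -0.3, -0.4]
grip_width: 0.0427
gripper_force: 0.0
```

```bash
python3 - <<'E'
from wg import *
W,H,I=look("wrist","w16"); h=H[...,0]; v=H[...,2]; z=W[...,2]
m=(h>20)&(h<35)&(H[...,1]>150)&(z>.05)&(z<.09); rep("yel",W[big(m)])
m=(v<75)&(abs(W[...,0])<.12)&(z>.02)&(z<.05)
for n,lo,hi in(("A",.015,.06),("B",-.06,-.015)):
    rep(n,W[big(m&(W[...,1]>lo)&(W[...,1]<hi))])
for x in(-.055,.055):
    k=(v>110)&(abs(W[...,0]-x)<.03)&(z>.044)&(z<.058)&(abs(W[...,1])<.07)
    if k.sum()>50: rep("bearer",W[k])
E
```

```text
yel 3607 rect mm [-0.   0.5] [ 21.4 180.4] ang -0.4 mean [-7.4  0.2 73.7] ztop 76.8
A 1717 rect mm [ 2.1 33.5] [26.5 95.6] ang -0.3 mean [-0.  32.6 37. ] ztop 40.2
B 1739 rect mm [  2.  -33.3] [26.5 95.5] ang 0.0 mean [  0.  -32.9  37.2] ztop 40.2
bearer 1029 rect mm [-55.9   0.4] [16.2 99.2] ang -90.0 mean [-56.3   0.1  52.2] ztop 57.1
bearer 833 rect mm [55.3  0. ] [17.1 99.6] ang 89.8 mean [54.   0.3 51.6] ztop 56.9
```

View pics/w16.png

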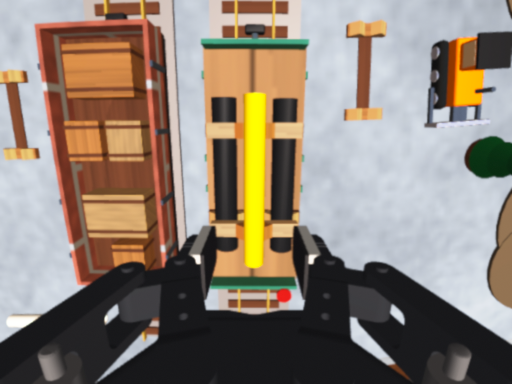

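The load is complete: black pipes at (224,175) and (285,175), bearers at rows 130 and 228, and the yellow pipe centred at (255,180). The dozer and fir have not moved.

```bash
python3 -c "
from bench import hand_in
print(hand_in())"
```

```text
the job is handed in; nothing more can be done
None
```

I handed the job in at about 39 s with the pipe wagon fully loaded: both black pipes, both bearers and the yellow pipe measured within 1 mm of where they should be (the bearers hid part of the black pipes in that last look), and the dozer and fir tree were left alone; the hand-in gave no verdict.

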